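# Change over a stock tub at the pharmacy counter

### The arm

A 6-joint arm with a two-finger parallel gripper is mounted at the origin on the work surface. World frame = base frame: x ahead of the robot, y to its left, z up, the work surface at z = 0. Lengths are in m, angles in rad, forces in N, time in s.
With the tool pointing down it reaches from about 0.35 to 0.875 m from the base axis. Payload 4.2 kg.
Tool frame: the origin (TCP) lies midway between the tips of the shut fingers; the grasp point (between the pads) lies behind it (arm.grasp_offset is the y of the grasp point in the tool frame, in m); y points along the fingers, z is the direction in which the jaws open and shut, and the axes are right-handed (so a half turn about y gives the same grasp; the last joint's range is limited). The gripper opens to 87 mm and grips with 3 to 60 N. Pads are 19 mm wide; open, the fingers measure 117 mm over their backs; the gripper's body (75 mm by 190 mm) begins 51 mm behind the grasp point.
Start: joints at [-1.081, 0.385, 0.008, 0, -1.194, -0.259], TCP at [0.143, -0.608, 0.223] pointing down, gripper open.
Joint ranges: [-3.14, 3.14], [-1.21, 2.06], [-1.07, 1.41], [-3.16, 2.05], [-2.99, -0.16], [-3.1, 3.1]. Speed limits (rad/s): [2.79, 2.79, 3.14, 3.14, 3.14, 3.14].

### API

Orientations are given as a unit quaternion [x, y, z, w].
In Python, from workcell import arm gives the robot as it stands. The module is installed in compiled form; this text tells all that it offers.
- The arm moves only by the tool send_rows, never from a script. Its argument "commands" is a list of rows, each a list of 3 entries, a list of its own where there are three numbers: the turn, a rotation vector about the tool's x, y, z in rad, then the shift along the tool's x, y, z in m, then the opening, from 0 (shut) to 1 (fully open). A call has exactly 5 rows; each row shifts and turns the commanded pose from where the row before left it, along the tool's axes as they then stand; what a row does not reach is not made up. A row lasts 1/12 s, in which the tool goes at most 41.7 mm and 7.16 degrees, less where a joint would pass 70% of its speed; a pose out of reach is approached as far as the arm can. A call is refused whole if a number of a shift passes 0.0417 or a number of a turn 0.125, either way. A call with a gripper value outside its range is refused whole. The fingers move at their own pace and stop on an object; "squeeze" is the grip in N (left out, the last holds). Time passes only in rows, so rows that do not move let the fingers close, or fill a call up. It gives the time, the measured TCP pose, the force and the opening at its end, in the units of the state.
- arm.read_state(): the state, without advancing time (a new reading comes with each control period).
- arm.grab_frame(name): name is "side" or "top" or "wrist"; returns a dict with "frame" (400x640x3 uint8, red, green, blue), "depth" (400x640 float32, m along the optical axis (not along the pixel's ray), 0 where there is no reading), "intrinsics" (3x3 intrinsics, pixels), "position" and "rotation" of the camera in the world. Camera axes: x right, y up, looking along -z (the intrinsics and any distortion apply to the point x, -y, -z); pixel columns grow to the right and rows downward; lengths in m; the calibration is good to about 2 mm. A picture is of the moment at which its call begins.
- arm.close_job(): hands the job in, once; it reports no verdict.
The state is a dict: "time": time; "joint_positions": joint angles; "joint_velocities": joint speeds; "joint_torque": joint torques, N m; "eef_pos": TCP position; "ee_rot": TCP orientation; "force": force on the tool from outside, world axes, zero at the start; "ft_torque": the same for the moment, N m; "finger_gap": opening from 0.0 (shut) to 1.0 (fully open).
Only numpy, scipy, OpenCV 4.12 (cv2) and the standard library are available. Lean on these libraries where they do the work, as an engineer would, in place of code of your own. Each camera call takes 0.05 s, during which the arm holds its last target.

### The job

Change over the stock tub: tip all the old vials out of it into the hopper of the take-back unit, then stand the tub upright and lengthways, centred on the narrow raised ledge. Once the vials are in the hopper, pull the unit's sprung lever fully towards you so that they all drop into the bin below, and ease it slowly all the way back without letting it snap. Finally put every fresh carton from the counter into the tub on its ledge, side by side on its floor with none on top of another; leave the two bottles and the jar where they are.

Things in the scene. Friction and masses are not known exactly. Their poses are not given: they have to be found in the camera images.
- tub: grey open tub 174 mm long (x), 60 wide (y), 32 high, walls and floor 3 mm. Origin: middle of length and width at the underside, z up. The -x end is upright; the +x end is a pouring slope at 45 degrees from the floor (x = +55) up to the rim (x = +87). Inner floor: x = -84 to +55, 54 wide. Holds the vials at the start; grip it from above across its width
- vial0: old vial: amber cylinder 16 mm diameter, 28 mm tall, white cap; standing in the tub at the start. Origin: centre of its bottom, z along its axis to the cap. May be absent
- vial1: old vial: amber cylinder 16 mm diameter, 28 mm tall, white cap; standing in the tub at the start. Origin: centre of its bottom, z along its axis to the cap. May be absent
- vial2: old vial: amber cylinder 16 mm diameter, 28 mm tall, white cap; standing in the tub at the start. Origin: centre of its bottom, z along its axis to the cap. May be absent
- vial3: old vial: amber cylinder 16 mm diameter, 28 mm tall, white cap; standing in the tub at the start. Origin: centre of its bottom, z along its axis to the cap. May be absent
- vial4: old vial: amber cylinder 16 mm diameter, 28 mm tall, white cap; standing in the tub at the start. Origin: centre of its bottom, z along its axis to the cap. May be absent
- vial5: old vial: amber cylinder 16 mm diameter, 28 mm tall, white cap; standing in the tub at the start. Origin: centre of its bottom, z along its axis to the cap. May be absent
- carton0: fresh carton: cardboard box with a white band, 30 x 30 mm and 40 mm tall, standing on the counter. Origin: centre of its underside, z up. May be absent
- carton1: fresh carton: cardboard box with a white band, 30 x 30 mm and 40 mm tall, standing on the counter. Origin: centre of its underside, z up. May be absent
- carton2: fresh carton: cardboard box with a white band, 30 x 30 mm and 40 mm tall, standing on the counter. Origin: centre of its underside, z up. May be absent
- carton3: fresh carton: cardboard box with a white band, 30 x 30 mm and 40 mm tall, standing on the counter. Origin: centre of its underside, z up. May be absent
- unit: take-back unit, fixed: box 180 x 180 mm, 140 high. Open funnel on top, mouth 172 mm square, narrowing to 112 mm square over a steel slide gate at height 76; below it a clear bin (floor at 4, ceiling at 72 mm). Origin: centre of its underside, z up, axes along its sides. Lever on its -y side; the opening gate slides out of the +x side by up to 120 mm
- hopper (a point): centre of the hopper's mouth, at the rim's height (140 mm above the counter)
- lever (a joint): angle of the sprung lever, rad: 0 at rest (leaning back to the unit's +x, 0.4 off upright), 1.1 fully pulled towards the unit's -x. The gate follows it; the throat is open from 1.0. A spring returns it: about 2 N at the handle at rest, 9 N fully pulled
- lever_grip (a point): middle of the lever's handle: a level round black bar 16 mm in diameter, about 70 mm long, along the unit's y; 120 mm from the hinge axis. Moves with the lever
- lever_pivot (a point): point on the lever's hinge axis (the unit's y direction) in line with lever_grip, 100 mm above the counter
- ledge: narrow raised steel ledge fixed to the counter: top 220 mm long (x) by 50 mm wide (y), 45 mm high, on a thin web. Origin: centre of its foot; x lengthways
- ledge_top (a point): centre of the ledge's top face
- bottle_a: amber bottle, 42 mm diameter, 95 mm high, standing; not part of the job. Origin: centre of its underside
- bottle_b: a second such bottle, standing; not part of the job
- jar: white jar, 60 mm diameter, 65 mm high, standing; not part of the job. Origin: centre of its underside
Mind the look-alikes: they are no part of the job. Leave any blue look-alike of the carton3 alone. Several things have the shape of the ledge; the one meant has the colours described above.

How it is judged:
By the outcome, as a careful person would: the job done as asked, in the order asked, and still so for the second after the job is handed in, with the robot touching nothing.
Of vial0, vial1, vial2, vial3, vial4, vial5 only 3 to 6 are there at a start; the rules pass over those that are not, and their reading is None.
Of carton0, carton1, carton2, carton3 only 2 to 4 are there at a start; the rules pass over those that are not, and their reading is None.
At some moment in a run one of carton0, carton1, carton2, carton3 may be knocked a few centimetres aside while the robot is not near it.
It also fails if it takes over 208 s, if anything falls off the work surface, if the arm or the gripper's body presses on something with over 40 N, if the wrist force passes 120 N, or if a joint passes its speed limit or range.

## Working session

There is one attempt and no reset: what is moved stays moved. The work goes in short steps, Python scripts to look and compute and a tool call to move; the robot and the scene stay as the last step left them, time stands still between calls to the robot, and variables do not carry over. Pictures are saved under pics/ and viewed, and the job is handed in when it is done.

Besides the shell and the picture viewer there is one more tool, called after "Request:" by a JSON object that holds its "op" and its "data". send_rows: Moves the arm, as the interface text tells. Its arguments: {"type":"object","properties":{"commands":{"type":"array"},"squeeze":{"type":"number"}},"required":["commands"]}

```bash
mkdir -p pics; ls; cat > h.py <<'E'
import numpy as np, cv2
from workcell import arm
from scipy.spatial.transform import Rotation as R
def grab(name,fn=None):
    f=arm.grab_frame(name)
    if fn: cv2.imwrite('pics/'+fn,cv2.cvtColor(f['frame'],cv2.COLOR_RGB2BGR))
    return f
def cloud(f):
    d=f['depth'];K=np.array(f['intrinsics']);h,w=d.shape
    u,v=np.meshgrid(np.arange(w),np.arange(h))
    x=(u-K[0,2])/K[0,0]*d;y=(v-K[1,2])/K[1,1]*d
    P=np.stack([x,-y,-d],-1)
    r=np.array(f['rotation'])
    if r.shape!=(3,3): r=R.from_quat(r).as_matrix()
    W=P@r.T+np.array(f['position']); W[d<=0]=np.nan
    return W
def st():
    s=arm.read_state()
    print('t',round(s['time'],2),'pos',np.round(s['eef_pos'],4),'R',np.round(R.from_quat(s['ee_rot']).as_matrix(),3).tolist(),'F',np.round(s['force'],1),'gap',round(s['finger_gap'],3),'q',np.round(s['joint_positions'],3))
    return s
E
python3 - <<'E'
from h import *
s=st();print(s,arm.grasp_offset)
for n in ('side','top','wrist'):
    f=grab(n,n+'0.png');print(n,{k:f[k] for k in f if k not in('frame','depth')})
E
```

```text
pics
t 0.0 pos [ 0.1428 -0.6078  0.2215] R [[0.974, -0.001, -0.229], [0.229, 0.002, 0.974], [-0.0, -1.0, 0.002]] F [ 0.1 -0.2  0.6] gap 1.0 q [-1.081  0.386  0.007 -0.    -1.194 -0.259]
{'time': 0.0, 'joint_positions': array([-1.08140024e+00,  3.85539232e-01,  6.63565527e-03, -4.97458601e-04,
       -1.19401790e+00, -2.58574869e-01]), 'joint_velocities': array([-0.00047356,  0.00060753, -0.00095116, -0.00171694, -0.00056882,
        0.00066335]), 'joint_torque': array([ 1.55636510e-03, -3.90668356e+01,  1.87402976e+01,  4.21980411e+00,
        1.09218748e-02, -1.99038946e-04]), 'eef_pos': array([ 0.14284846, -0.60783445,  0.22147415]), 'ee_rot': array([-0.70165073, -0.08123976,  0.0814844 ,  0.70316901]), 'force': array([ 0.05625215, -0.21629567,  0.60721573]), 'ft_torque': array([0.00778112, 0.02787669, 0.02499152]), 'finger_gap': 0.9995337382841749} -0.0187
side {'intrinsics': array([[414.82877626,   0.        , 317.9154288 ],
       [  0.        , 414.82877626, 199.74668389],
       [  0.        ,   0.        ,   1.        ]]), 'position': array([-0.04776486,  0.55796455,  0.61448652]), 'rotation': array([-0.17753346,  0.48275619,  0.79634733, -0.3182126 ])}
top {'intrinsics': array([[434.11056353,   0.        , 320.12914206],
       [  0.        , 434.11056353, 204.91260189],
       [  0.        ,   0.        ,   1.        ]]), 'position': array([ 0.36221608, -0.07029301,  1.24892809]), 'rotation': array([ 0.05271419, -0.06228411, -0.69613491,  0.71325879])}
wrist {'intrinsics': array([[353.97134725,   0.        , 317.09267484],
       [  0.        , 353.97134725, 201.60954201],
       [  0.        ,   0.        ,   1.        ]]), 'position': array([ 0.07109664, -0.62453873,  0.38501478]), 'rotation': array([-0.08302783, -0.10662705,  0.77633895,  0.61565809])}
```

View pics/top0.png

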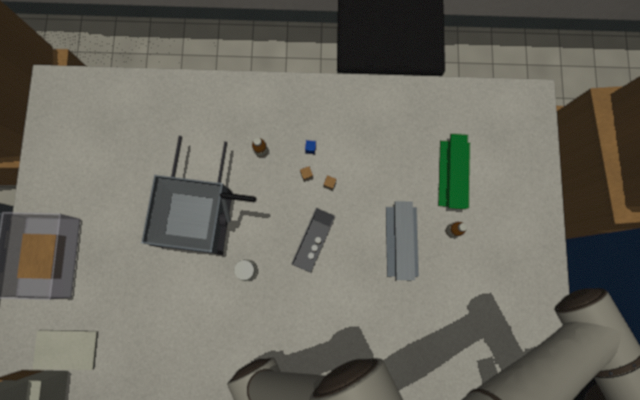

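View pics/side0.png

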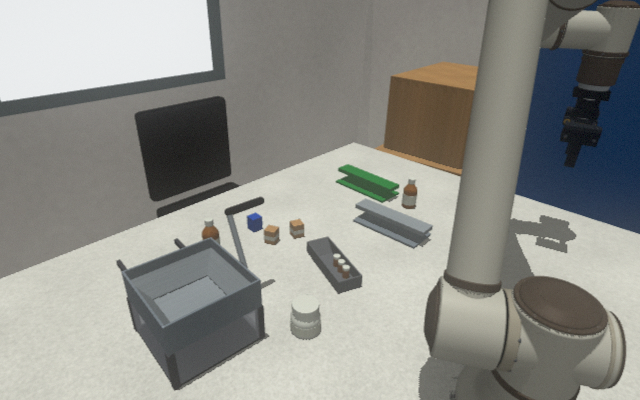

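View pics/wrist0.png

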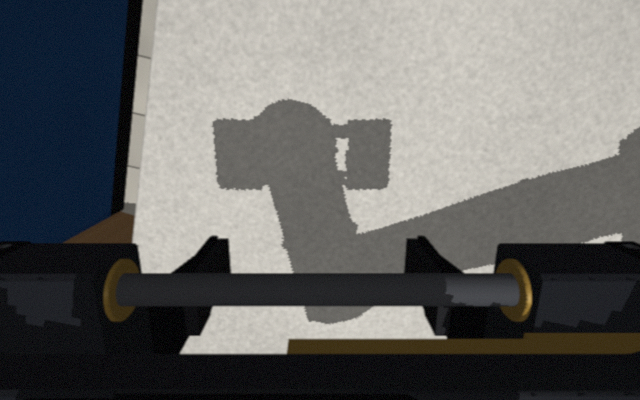

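```bash
python3 - <<'E'
from h import *
f=grab('top');W=cloud(f);np.save('W0.npy',W)
im=cv2.cvtColor(f['frame'],cv2.COLOR_RGB2BGR)
cv2.imwrite('pics/crop1.png',cv2.resize(im[120:290,130:350],None,fx=3.6,fy=3.4,interpolation=cv2.INTER_CUBIC))
cv2.imwrite('pics/crop2.png',cv2.resize(im[120:290,360:500],None,fx=3.4,fy=3.4,interpolation=cv2.INTER_CUBIC))
for n,(u,v) in dict(jar=(245,270),c0=(307,173),c1=(329,183),blue=(310,147),b_a=(260,147),b_b=(457,229),ledge=(403,240),green=(459,172),gate=(190,215),lev=(243,197),tubslope=(322,216),v1=(311,256),v2=(314,247),v3=(318,240),counter=(350,120)).items(): print(n,np.round(W[v,u],4))
E
```

```text
jar [0.3743 0.1136 0.067 ]
c0 [ 0.6527 -0.0448  0.0386]
c1 [ 0.6247 -0.1082  0.0408]
blue [ 0.7293 -0.0513  0.0405]
b_a [0.7166 0.0886 0.0697]
b_b [ 0.4981 -0.4588  0.0757]
ledge [ 0.4673 -0.3175  0.0431]
green [ 0.6661 -0.4798  0.0436]
gate [0.5183 0.2687 0.0758]
lev [0.5458 0.1033 0.2208]
tubslope [ 0.5328 -0.0908  0.0169]
v1 [ 0.4174 -0.0624  0.0337]
v2 [ 0.4425 -0.0701  0.0343]
v3 [ 0.4627 -0.0808  0.03  ]
counter [ 0.8299 -0.1691 -0.0016]
```

View pics/crop1.png

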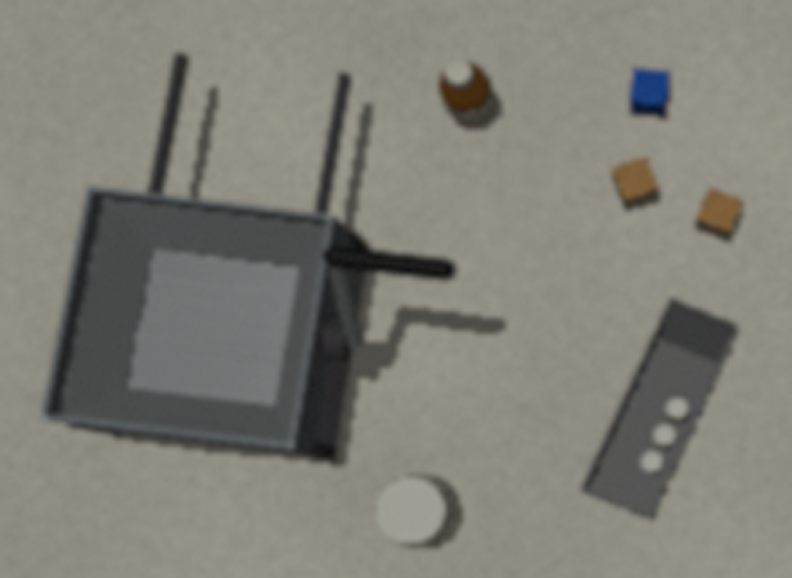

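View pics/crop2.png

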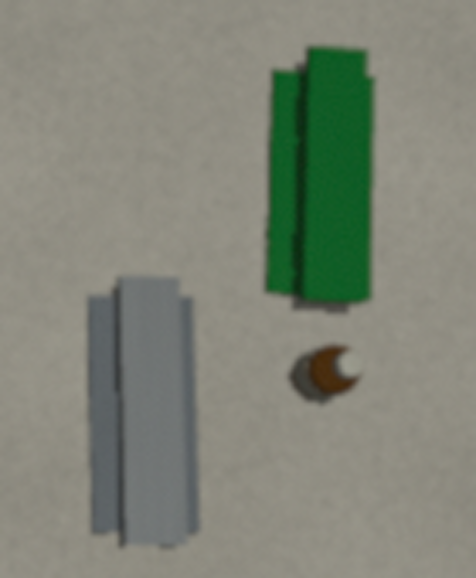

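```bash
cat > m.py <<'E'
from h import *
from scipy.ndimage import label
def rect(P):
    (c,s,a)=cv2.minAreaRect((P[:,:2]*1000).astype(np.float32)); return np.round(c,1),np.round(s,1),round(a,2)
def zone(W,u0,u1,v0,v1,z0,z1):
    p=W[v0:v1,u0:u1].reshape(-1,3); p=p[np.isfinite(p).all(1)]
    return p[(p[:,2]>z0)&(p[:,2]<z1)]
E
python3 - <<'E'
from m import *
W=np.load('W0.npy')
for n,a in dict(ledge=(380,425,190,290,.035,.055),unit=(130,240,165,265,.125,.155),tubrim=(285,340,200,280,.022,.045),tuball=(285,340,200,280,.008,.045),
 c0=(298,316,164,183,.03,.05),c1=(320,338,174,192,.03,.05),blue=(302,320,138,156,.03,.05),jar=(232,260,258,285,.055,.08),lev=(233,262,185,205,.19,.25),b_a=(250,270,135,160,.02,.11),b_b=(445,470,218,240,.02,.11)).items():
    P=zone(W,*a);print(n,len(P),rect(P),'z',np.round(np.median(P[:,2]),4),np.round(P[:,2].min(),3),np.round(P[:,2].max(),3),'mean',np.round(P.mean(0),4))
P=zone(W,233,262,185,205,.19,.25)
c=P.mean(0);u,s,v=np.linalg.svd(P-c);print(v[0],np.sort((P-c)@v[0])[[0,-1]])
# vial caps by colour
f=grab('top');hsv=cv2.cvtColor(f['frame'],cv2.COLOR_RGB2HSV)
print(np.unique(np.round(W[200:285,285:340,2][np.isfinite(W[200:285,285:340,2])],2),return_counts=True))
E
```

```text
ledge 1470 (array([ 469. , -322.4]), array([217.6,  52.2]), 0.94) z 0.0457 0.035 0.053 mean [ 0.4673 -0.3212  0.0456]
unit 791 (array([515.9, 256.9]), array([209.9, 180.6]), 84.11) z 0.1391 0.125 0.154 mean [0.5209 0.272  0.1375]
tubrim 355 (array([465.7, -67.3]), array([ 60.1, 174.5]), 67.8) z 0.0317 0.022 0.038 mean [ 0.4769 -0.0743  0.0311]
tuball 529 (array([472.3, -47.2]), array([114.5, 176.7]), 72.11) z 0.0291 0.008 0.038 mean [ 0.4838 -0.0754  0.0253]
c0 116 (array([656.2, -42.7]), array([31.1, 30.3]), 21.22) z 0.0407 0.031 0.046 mean [ 0.6555 -0.0424  0.0405]
c1 117 (array([ 630.8, -110.7]), array([29.5, 31.6]), 69.22) z 0.0406 0.03 0.047 mean [ 0.6303 -0.1106  0.0403]
blue 111 (array([736.4, -52.2]), array([29.7, 30.8]), 84.82) z 0.0404 0.03 0.045 mean [ 0.7353 -0.0519  0.0403]
jar 312 (array([375.7, 116. ]), array([50.6, 50.9]), 1.4) z 0.0658 0.056 0.072 mean [0.3762 0.1161 0.0656]
lev 154 (array([546.3, 100.8]), array([56.7, 15.4]), 83.89) z 0.2177 0.21 0.222 mean [0.5458 0.1009 0.2173]
b_a 228 (array([724.1,  91.8]), array([34.9, 41.4]), 27.95) z 0.0655 0.021 0.1 mean [0.7203 0.0906 0.0654]
b_b 247 (array([ 501.7, -466.3]), array([42.5, 36.5]), 33.02) z 0.0655 0.021 0.099 mean [ 0.5009 -0.4614  0.0653]
[-0.10952417 -0.9939333  -0.01005206] [-0.02831056  0.02841912]
(array([-0.01, -0.  ,  0.01,  0.02,  0.03,  0.04]), array([  35, 3682,  519,  100,  279,   42]))
```

Request:
{"op": "send_rows", "data": {"commands": [[[0,0,0],[0.028,0,0.029],1],[[0,0,0],[0.028,0,0.029],1],[[0,0,0],[0.028,0,0.029],1],[[0,0,0],[0.028,0,0.029],1],[[0,0,0],[0.028,0,0.029],1]]}}

```text
time: 0.67
eef_pos: [0.2465, -0.4336, 0.2224]
ee_rot: [-0.702, -0.081, 0.081, 0.702]
force: [1.2, 0.3, 0.4]
finger_gap: 0.999
```

```bash
cat >> h.py <<'E'
def rec():
    s=st()
    open('q.txt','a').write(repr([list(map(float,s['joint_positions'])),list(map(float,s['eef_pos'])),list(map(float,s['ee_rot']))])+'\n')
    return s
E
python3 -c "
from h import *
rec()"
```

```text
t 0.67 pos [ 0.2465 -0.4336  0.2224] R [[0.974, -0.0, -0.228], [0.228, 0.0, 0.974], [-0.0, -1.0, 0.0]] F [1.2 0.3 0.4] gap 0.999 q [-0.728  0.169 -0.294 -0.    -1.108 -0.613]
```

Request:
{"op": "send_rows", "data": {"commands": [[[0,0.06,0],[0.028,0,0.029],1],[[0,0.06,0],[0.028,0,0.029],1],[[0,0.06,0],[0.028,0,0.029],1],[[0,0.06,0],[0.028,0,0.029],1],[[0,0.06,0],[0.028,0,0.029],1]]}}

```text
time: 1.08
eef_pos: [0.3692, -0.2743, 0.223]
ee_rot: [0.707, -0.025, 0.026, -0.707]
force: [-0.6, -1.0, 0.0]
finger_gap: 0.997
```

```bash

python3 -c "
from h import *
rec()
grab('top','top1.png')"
```

```text
t 1.08 pos [ 0.3692 -0.2743  0.223 ] R [[0.997, 0.001, 0.072], [-0.072, -0.0, 0.997], [0.001, -1.0, -0.0]] F [-0.6 -1.   0. ] gap 0.997 q [-0.284  0.099 -0.376 -0.    -1.094 -1.359]
```

Request:
{"op": "send_rows", "data": {"commands": [[[0,0,0],[0.011,0,0.04],1],[[0,0,0],[0.011,0,0.04],1],[[0,0,0],[0.011,0,0.04],1],[[0,0,0],[0.011,0,0.04],1],[[0,0,0],[0.011,0,0.04],1]]}}

```text
time: 1.55
eef_pos: [0.4376, -0.0786, 0.2229]
ee_rot: [-0.707, 0.024, -0.025, 0.707]
force: [1.3, -0.2, 0.0]
finger_gap: 1.006
```

```bash

python3 -c "
from h import *
rec()"
```

```text
t 1.55 pos [ 0.4376 -0.0786  0.2229] R [[0.998, 0.001, 0.069], [-0.069, 0.0, 0.998], [0.001, -1.0, 0.0]] F [ 1.3 -0.2  0. ] gap 1.006 q [ 0.19   0.072 -0.408  0.    -1.09  -1.83 ]
```

Request:
{"op": "send_rows", "data": {"commands": [[[0,0,0.1],[0,0,0],1],[[0,0,0.1],[0,0,0],1],[[0,0,0.1],[0,0,0],1],[[0,0,0.1],[0,0,0],1],[[0.1,0,0],[0,0,0],1]]}}

```text
time: 1.97
eef_pos: [0.4392, -0.0784, 0.2198]
ee_rot: [-0.652, 0.171, 0.112, 0.73]
force: [0.4, -0.3, -0.3]
finger_gap: 0.997
```

```bash

python3 -c "
from h import *
rec()"
```

```text
t 1.97 pos [ 0.4392 -0.0784  0.2198] R [[0.916, -0.387, 0.104], [-0.059, 0.126, 0.99], [-0.397, -0.913, 0.092]] F [ 0.4 -0.3 -0.3] gap 0.997 q [ 0.074  0.314 -0.116 -0.155 -1.533 -1.693]
```

Request:
{"op": "send_rows", "data": {"commands": [[[0.1,0,0],[0,0,0],1],[[0.1,0,0],[0,0,0],1],[[0.1,0,0],[0,0,0],1],[[0.1,0,0],[0,0,0],1],[[0.1,0,0],[0,0,0],1]]}}

```text
time: 2.38
eef_pos: [0.4381, -0.0808, 0.223]
ee_rot: [-0.449, 0.191, 0.062, 0.871]
force: [0.1, -0.6, 0.2]
finger_gap: 1.0
```

```bash

python3 -c "
from h import *
rec()"
```

```text
t 2.38 pos [ 0.4381 -0.0808  0.223 ] R [[0.92, -0.279, 0.277], [-0.064, 0.589, 0.806], [-0.387, -0.759, 0.524]] F [ 0.1 -0.6  0.2] gap 1.0 q [-2.260e-01  3.740e-01 -1.000e-03 -5.400e-01 -1.669e+00 -1.461e+00]
```

Request:
{"op": "send_rows", "data": {"commands": [[[0,0,0],[0,0,0],1],[[0,0,0],[0,0,0],1],[[0,0,0],[0,0,0],1],[[0,0,0],[0,0,0],1],[[0,0,0],[0,0,0],1]]}}

```text
time: 2.8
eef_pos: [0.4376, -0.0797, 0.223]
ee_rot: [-0.452, 0.191, 0.063, 0.869]
force: [-0.1, 1.4, -0.1]
finger_gap: 1.0
```

```bash

python3 -c "
from h import *
rec()"; cat q.txt
```

```text
t 2.8 pos [ 0.4376 -0.0797  0.223 ] R [[0.919, -0.282, 0.274], [-0.062, 0.584, 0.809], [-0.389, -0.761, 0.52]] F [-0.1  1.4 -0.1] gap 1.0 q [-0.221  0.373 -0.003 -0.536 -1.667 -1.463]
[[-0.7277323176765522, 0.16928983322806002, -0.2941358994753002, -5.6914241567907344e-05, -1.1075052986193523, -0.6129418707350379], [0.2464798343873993, -0.4335663639974378, 0.22240345060004316], [-0.7023847330809233, -0.08115387260748812, 0.08119037552535746, 0.7024797923198213]]
[[-0.2840963185965141, 0.09942556978993972, -0.376410895077172, -8.449865342634635e-05, -1.0940283159501982, -1.358665223126523], [0.3692222875131643, -0.2742599646480729, 0.22301723618382538], [0.7067036420876616, -0.02512595585464777, 0.02577752699784478, -0.7065933538495108]]
[[0.18989497506381453, 0.07175120579955646, -0.4081267215541619, 3.134910731422836e-05, -1.0901161937698687, -1.8298194379669608], [0.4376103708749506, -0.07862031453089657, 0.22285626389196217], [-0.7066310165922226, 0.024151805337515764, -0.024709196603678023, 0.7067381072872622]]
[[0.07400147655584147, 0.3142869281062302, -0.11550064503584498, -0.15475908107351033, -1.5330690910899403, -1.6931451452174953], [0.43923622777317417, -0.07842527879180493, 0.21980147456067864], [-0.6515215566828522, 0.17123872858591704, 0.11249501037785849, 0.730439478430566]]
[[-0.2264200522911472, 0.3741371214980135, -0.0010379792571275624, -0.5396611478850176, -1.6687745063726198, -1.4605542041083233], [0.4381026145669235, -0.08078256106962019, 0.22299552644416307], [-0.449101412753135, 0.19065954727918322, 0.0617360823062932, 0.8707155185454694]]
[[-0.2211869450943613, 0.3725177211479308, -0.0030567356060580042, -0.5356644072772389, -1.6672154036207196, -1.4631610636764814], [0.43760174001434854, -0.07966661246706312, 0.2229519582019742], [-0.45154350558005063, 0.19057009719385753, 0.06334136312414744, 0.8693557225564098]]
```

```bash
cat > kin.py <<'E'
import numpy as np, itertools, ast
from scipy.spatial.transform import Rotation as R
from scipy.optimize import least_squares
D=[ast.literal_eval(l) for l in open('q.txt')]
D.append([[-1.08140024e+00,3.85539232e-01,6.63565527e-03,-4.97458601e-04,-1.19401790e+00,-2.58574869e-01],[0.14284846,-0.60783445,0.22147415],[-0.70165073,-0.08123976,0.0814844,0.70316901]])
rz=lambda a:R.from_euler('z',a);ry=lambda a:R.from_euler('y',a);rx=lambda a:R.from_euler('x',a)
def rots(q,s4,s6):
    A=[rz(q[0])];A.append(A[-1]*ry(q[1]));A.append(A[-1]*ry(-q[2]));A.append(A[-1]*rx(s4*q[3]));A.append(A[-1]*ry(-q[4]));A.append(A[-1]*rx(s6*q[5]));return A
if __name__=='__main__':
    best=None
    for s4,s6 in itertools.product((1,-1),(1,-1)):
        rel=R.concatenate([rots(q,s4,s6)[-1].inv()*R.from_quat(o) for q,p,o in D])
        m=rel.mean();e=np.degrees((m.inv()*rel).magnitude()).max();print(s4,s6,e)
        if best is None or e<best[0]: best=(e,s4,s6,m)
    e,s4,s6,m=best
    def res(x):
        r=[]
        for q,p,o in D:
            A=rots(q,s4,s6)
            w=np.array([x[0],x[1],x[2]])*[1,0,1]
            P=A[0].apply([x[0],x[1],x[2]])+A[1].apply([0,0,x[3]])+A[2].apply([x[4],0,x[5]])+A[4].apply([x[6],x[7],x[8]])
            r+=list((P-p))
        return np.array(r+list((x-x0)*1e-3))
    x0=np.array([0,-.16,.3,.45,.45,0,.2,0,0])
    s=least_squares(res,x0);print(np.round(s.x,4),np.abs(s.fun[:-9]).max())
    np.save('kin.npy',np.r_[s4,s6,s.x,m.as_quat()])
E
python3 kin.py
```

```text
1 1 124.15728479799125
1 -1 42.67069356993721
-1 1 126.56627134377176
-1 -1 3.0705411997255666e-07
[ 1.000e-04  0.000e+00  1.609e-01  5.648e-01  4.219e-01 -2.000e-04
  3.065e-01 -1.598e-01  0.000e+00] 5.701625685805567e-06
```

```bash
cat > ik.py <<'E'
import numpy as np
from kin import rots,R,least_squares
k=np.load('kin.npy');s4,s6=k[0],k[1];x=k[2:11];m=R.from_quat(k[11:])
LO=np.array([-3.14,-1.21,-1.07,-3.16,-2.99,-3.1]);HI=np.array([3.14,2.06,1.41,2.05,-.16,3.1])
def fk(q,full=False):
    A=rots(q,s4,s6)
    S=np.array([0,0,x[2]]);E=S+A[1].apply([0,0,x[3]]);W=E+A[2].apply([x[4],0,x[5]])
    L=W+A[4].apply([0,x[7],0]);P=L+A[4].apply([x[6],0,0])
    return (P,A[-1]*m,(E,W,L)) if full else (P,A[-1]*m)
def ik(p,rot,q0):
    def f(q):
        P,O=fk(q);return np.r_[(P-p)*5,(rot.inv()*O).as_rotvec()]
    s=least_squares(f,np.clip(q0,LO+1e-4,HI-1e-4),bounds=(LO,HI));return s.x,np.abs(s.fun).max()
def tool_down(yz):  # tool z yaw
    z=np.array([np.cos(yz),np.sin(yz),0]);y=np.array([0,0,-1.]);return R.from_matrix(np.stack([np.cross(y,z),y,z],1))
def tub_tool(T_p,T_R,gx=-.025,gz=.003,sgn=1):
    B=R.from_matrix(np.array([[sgn,0,0],[0,0,sgn],[0,-1,0]],float))
    return T_p+T_R.apply([gx,0,gz]),T_R*B
E
python3 - <<'E'
from ik import *
hop=np.array([.516,.257,.14])
for sgn,q6 in((1,-2.0),(-1,1.14)):
  for phi in np.arange(0,360,30):
    ph=np.radians(phi)
    # path: level tub at height .3 above hopper, then tilt with nose kept
    q0=np.array([.74,.1,-.4,0,-1.1,0])
    ok=True;out=''
    first=True
    for th in np.arange(0,101,5):
        T=R.from_euler('z',ph)*R.from_euler('y',np.radians(th))
        tgt=hop+np.array([np.cos(ph),np.sin(ph),0])*(-.03)+[0,0,-.015+.06*(1-th/100)]
        Tp=tgt-T.apply([.087,0,.032])
        p,r=tub_tool(Tp,T,sgn=sgn)
        if first:
            best=None
            for q6s in np.arange(-3,3.1,1):
                qq,e=ik(p,r,np.r_[q0[:5],q6s])
                if best is None or e<best[1]: best=(qq,e)
            q,e=best;first=False;qs=q
        else: q,e=ik(p,r,q)
        if e>1e-3: ok=False;break
    P,O,(E,W,L)=fk(q,True)
    print(sgn,phi,'OK' if ok else 'fail@%d'%th,np.round(qs,2),np.round(q,2),'E',np.round(E,2),'W',np.round(W,2),'L',np.round(L,2))
E
```

```text
1 0 OK [ 0.96  0.16 -0.49  0.   -0.92 -2.53] [ 0.39  0.99  0.64 -1.2  -2.73 -2.66] E [0.44 0.18 0.47] W [0.8  0.33 0.33] L [0.78 0.26 0.19]
1 30 OK [ 0.82  0.13 -0.53  0.   -0.91 -1.87] [ 0.66  1.04  0.53 -0.39 -2.78 -1.91] E [0.39 0.3  0.45] W [0.68 0.52 0.24] L [0.74 0.39 0.19]
1 60 OK [ 0.64  0.18 -0.47 -0.   -0.92 -1.17] [ 0.83  1.    0.15  0.34 -2.45 -1.34] E [0.32 0.35 0.47] W [0.51 0.56 0.15] L [0.65 0.48 0.19]
1 90 OK [ 0.53  0.28 -0.32 -0.   -0.96 -0.53] [ 0.95  0.89 -0.22  0.73 -2.11 -1.26] E [0.25 0.36 0.52] W [0.36 0.51 0.14] L [0.52 0.52 0.19]
1 120 OK [ 0.49  0.4  -0.14 -0.   -1.03  0.03] [ 1.01  0.76 -0.61  1.12 -1.84 -1.38] E [0.21 0.33 0.57] W [0.25 0.4  0.16] L [0.38 0.48 0.19]
1 150 OK [ 0.53  0.5   0.02 -0.   -1.09  0.52] [ 0.88  0.64 -0.96  1.74 -1.75 -1.6 ] E [0.22 0.26 0.61] W [0.21 0.25 0.19] L [0.29 0.39 0.19]
1 180 fail@45 [ 0.6   0.57  0.14 -0.   -1.14  0.97] [ 0.39  0.26 -0.72  2.05 -0.31 -0.79] E [0.13 0.06 0.71] W [0.35 0.15 0.36] L [0.43 0.26 0.43]
1 210 fail@40 [ 0.7   0.59  0.18 -0.   -1.16  1.4 ] [ 0.7   0.28 -0.5   0.5  -0.16  0.94] E [0.12 0.1  0.7
[... 1672 characters left out ...]
 0.   -1.16 -1.75] [ 0.7   0.28 -0.5   0.5  -0.16 -2.21] E [0.12 0.1  0.7 ] W [0.35 0.29 0.4 ] L [0.48 0.22 0.46]
-1 240 OK [ 0.81  0.56  0.12 -0.   -1.14 -1.33] [-0.1   0.6  -0.51 -2.02 -1.54  1.14] E [ 0.32 -0.03  0.63] W [ 0.5  -0.05  0.25] L [0.38 0.03 0.19]
-1 270 OK [ 0.91  0.48 -0.01 -0.   -1.08 -0.91] [-0.04  0.66 -0.16 -1.66 -1.73  0.82] E [ 0.35 -0.01  0.61] W [ 0.63 -0.02  0.29] L [ 0.52 -0.01  0.19]
-1 300 OK [ 0.98  0.37 -0.19 -0.   -1.01 -0.46] [ 0.08  0.78  0.16 -1.45 -2.04  0.61] E [0.4  0.03 0.56] W [0.74 0.06 0.32] L [0.65 0.03 0.19]
-1 330 OK [ 1.01  0.26 -0.36 -0.   -0.95  0.03] [ 0.22  0.9   0.45 -1.33 -2.39  0.48] E [0.43 0.1  0.51] W [0.8  0.18 0.33] L [0.74 0.13 0.19]
```

Request:
{"op": "send_rows", "data": {"commands": [[[-0.12,0,0],[0,0,0],1],[[-0.12,0,0],[0,0,0],1],[[-0.12,0,0],[0,0,0],1],[[-0.12,0,0],[0,0,0],1],[[-0.12,0,0],[0,0,0],1]]}}

```text
time: 3.22
eef_pos: [0.4386, -0.0797, 0.2239]
ee_rot: [-0.69, 0.162, 0.116, 0.696]
force: [0.2, -0.2, -0.2]
finger_gap: 1.0
```

Request:
{"op": "send_rows", "data": {"commands": [[[0,0,-0.1],[0,0,0],1],[[0,0,-0.1],[0,0,0],1],[[0,0,-0.1],[0,0,0],1],[[0,0,-0.1],[0,0,0],1],[[0,-0.12,0],[0,0,0],1]]}}

```text
time: 3.63
eef_pos: [0.434, -0.0796, 0.2233]
ee_rot: [-0.707, -0.021, 0.018, 0.707]
force: [-0.5, 0.1, -0.2]
finger_gap: 0.999
```

Request:
{"op": "send_rows", "data": {"commands": [[[0,-0.12,0],[0,0,0],1],[[0,-0.12,0],[0,0,0],1],[[0,-0.12,0],[0,0,0],1],[[0,-0.12,0],[0,0,0],1],[[0,-0.12,0],[0,0,0],1]]}}

```text
time: 4.05
eef_pos: [0.4375, -0.0796, 0.2231]
ee_rot: [0.669, 0.229, -0.228, -0.669]
force: [-0.6, 0.3, 0.4]
finger_gap: 0.995
```

Request:
{"op": "send_rows", "data": {"commands": [[[0,-0.12,0],[0,0,0],1],[[0,-0.12,0],[0,0,0],1],[[0,-0.12,0],[0,0,0],1],[[0,-0.12,0],[0,0,0],1],[[0,-0.12,0],[0,0,0],1]]}}

```text
time: 4.47
eef_pos: [0.4375, -0.0796, 0.2231]
ee_rot: [0.572, 0.417, -0.416, -0.571]
force: [0.2, -0.4, 0.5]
finger_gap: 1.001
```

Request:
{"op": "send_rows", "data": {"commands": [[[0,-0.12,0],[0,0,0],1],[[0,-0.12,0],[0,0,0],1],[[0,-0.12,0],[0,0,0],1],[[0,-0.12,0],[0,0,0],1],[[0,-0.12,0],[0,0,0],1]]}}

```text
time: 4.88
eef_pos: [0.4375, -0.0796, 0.2231]
ee_rot: [0.423, 0.567, -0.566, -0.423]
force: [-0.5, 0.1, -0.2]
finger_gap: 0.997
```

Request:
{"op": "send_rows", "data": {"commands": [[[0,-0.12,0],[0,0,0],1],[[0,-0.12,0],[0,0,0],1],[[0,-0.12,0],[0,0,0],1],[[0,-0.12,0],[0,0,0],1],[[0,-0.12,0],[0,0,0],1]]}}

```text
time: 5.3
eef_pos: [0.4375, -0.0796, 0.2231]
ee_rot: [0.237, 0.666, -0.666, -0.236]
force: [0.4, -0.5, -0.2]
finger_gap: 1.0
```

Request:
{"op": "send_rows", "data": {"commands": [[[0,-0.12,0],[0,0,0],1],[[0,-0.12,0],[0,0,0],1],[[0,0,0],[0,0,0],1],[[0,0,0],[0,0,0],1],[[0,0,0],[0,0,0],1]]}}

```text
time: 5.72
eef_pos: [0.4375, -0.08, 0.2228]
ee_rot: [0.159, 0.689, -0.689, -0.158]
force: [0.2, -0.3, 0.7]
finger_gap: 0.998
```

```bash
cat >> h.py <<'E'
def dl(p=None,rot=None):
    s=arm.read_state();r0=R.from_quat(s['ee_rot'])
    if p is not None: print('shift',np.round(r0.inv().apply(np.array(p)-s['eef_pos']),4))
    if rot is not None: print('turn',np.round((r0.inv()*rot).as_rotvec(),4))
E
python3 - <<'E'
from h import *
from ik import tool_down
from m import *
s=rec()
f=grab('wrist','wr1.png');W=cloud(f);np.save('Ww.npy',W)
f=grab('top','top2.png');W=cloud(f);
P=zone(W,285,340,200,285,.022,.045);print(rect(P))
P=zone(W,285,340,200,285,.028,.037);print(rect(P))
dl([.4426,-.0579,.1],tool_down(1.183+np.pi))
E
```

```text
t 5.72 pos [ 0.4375 -0.08    0.2228] R [[-0.899, 0.001, -0.437], [0.437, 0.0, -0.899], [-0.0, -1.0, -0.0]] F [ 0.2 -0.3  0.7] gap 0.998 q [ 0.187  0.072 -0.408  0.    -1.09   0.932]
(array([403.8, -42.3]), array([59.4, 40.9]), 68.27)
(array([403.9, -42.4]), array([59.3, 41. ]), 68.05)
shift [ 0.0052  0.1227 -0.0223]
turn [ 0.0001 -0.064  -0.0002]
```

View pics/wr1.png

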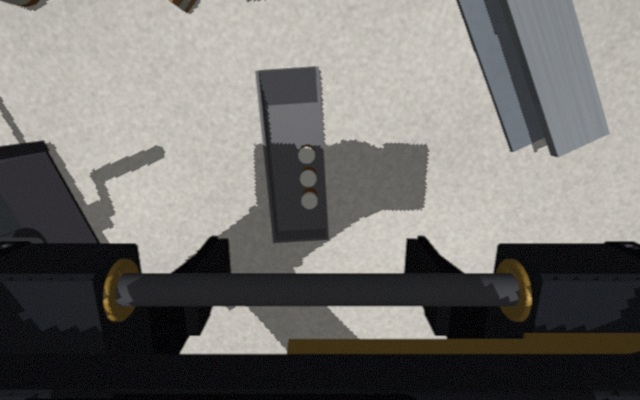

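```bash
python3 - <<'E'
from m import *
W=np.load('Ww.npy')
for z in((.022,.04),(.026,.038),(.029,.036)): print(rect(zone(W,245,332,55,240,*z)))
P=zone(W,440,620,0,160,.038,.052);print('ledge',rect(P),np.median(P[:,2]))
E
```

```text
(array([463.8, -66.9]), array([ 60.2, 174.3]), 67.75)
(array([463.8, -66.9]), array([ 60.2, 174.3]), 67.75)
(array([463.8, -66.9]), array([ 60.2, 174.3]), 67.75)
ledge (array([ 433.5, -322.2]), array([153.7,  52.2]), 0.76) 0.0461042871560603
```

Request:
{"op": "send_rows", "data": {"commands": [[[0,-0.032,0],[0.0026,0,-0.011],1],[[0,-0.032,0],[0.0026,0,-0.011],1],[[0,0,0],[0,0.03,0],1],[[0,0,0],[0,0.03,0],1],[[0,0,0],[0,0.03,0],1]]}}

```text
time: 6.23
eef_pos: [0.4427, -0.0572, 0.1321]
ee_rot: [0.136, 0.694, -0.694, -0.134]
force: [1.0, 0.2, -1.5]
finger_gap: 0.998
```

Request:
{"op": "send_rows", "data": {"commands": [[[0,0,0],[0,0.01,0],1],[[0,0,0],[0,0.01,0],1],[[0,0,0],[0,0,0],1],[[0,0,0],[0,0,0],1],[[0,0,0],[0,0,0],1]]}}

```text
time: 6.65
eef_pos: [0.4428, -0.0578, 0.1132]
ee_rot: [0.136, 0.694, -0.694, -0.135]
force: [-0.4, 0.6, 0.3]
finger_gap: 1.002
```

```bash
python3 - <<'E'
from m import *
from ik import tool_down
st();f=grab('wrist','wr2.png');W=cloud(f);np.save('Ww2.npy',W)
dl([.4426,-.0579,.005],tool_down(1.183+np.pi))
E
```

```text
t 6.65 pos [ 0.4428 -0.0578  0.1132] R [[-0.927, 0.001, -0.376], [0.376, 0.0, -0.927], [-0.001, -1.0, -0.001]] F [-0.4  0.6  0.3] gap 1.002 q [ 0.236  0.204 -0.568  0.    -0.798  0.949]
shift [0.0004 0.1084 0.0002]
turn [ 0.001   0.0017 -0.0017]
```

View pics/wr2.png

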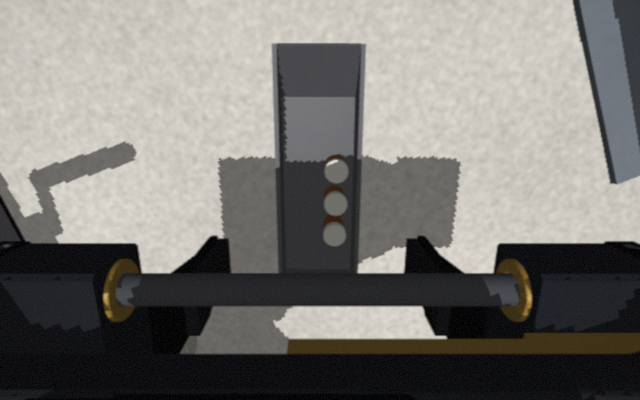

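Request:
{"op": "send_rows", "data": {"commands": [[[0,0,0],[0,0.03,0],1],[[0,0,0],[0,0.03,0],1],[[0,0,0],[0,0.03,0],1],[[0,0,0],[0,0.014,0],1],[[0,0,0],[0,0.004,0],1]]}}

```text
time: 7.12
eef_pos: [0.4409, -0.0585, 0.0029]
ee_rot: [-0.135, -0.693, 0.694, 0.137]
force: [0.5, -0.4, 0.9]
finger_gap: 0.999
```

Request:
{"op": "send_rows", "data": {"commands": [[[0,0,0],[0,0,0],0.8],[[0,0,0],[0,0,0],0.6],[[0,0,0],[0,0,0],0.5],[[0,0,0],[0,0,0],0.4],[[0,0,0],[0,0,0],0.4]], "squeeze": 35}}

```text
time: 7.53
eef_pos: [0.4428, -0.0582, 0.0056]
ee_rot: [0.137, 0.694, -0.694, -0.135]
force: [-0.6, -0.1, -0.4]
finger_gap: 0.708
```

Request:
{"op": "send_rows", "data": {"commands": [[[0,0,0],[0,0,0],0.4],[[0,0,0],[0,0,0],0.4],[[0,0,0],[0,0,0],0.4],[[0,0,0],[0,0,0],0.4],[[0,0,0],[0,0,0],0.4]]}}

```text
time: 7.95
eef_pos: [0.4427, -0.0582, 0.0055]
ee_rot: [0.136, 0.694, -0.694, -0.135]
force: [-0.6, 1.0, 6.5]
finger_gap: 0.689
```

```bash
python3 - <<'E'
from m import *
rec()
E
```

```text
t 7.95 pos [ 0.4427 -0.0582  0.0055] R [[-0.926, 0.002, -0.377], [0.377, 0.0, -0.926], [-0.002, -1.0, -0.001]] F [-0.6  1.   6.5] gap 0.689 q [ 0.235  0.391 -0.683  0.    -0.495  0.949]
```

```bash
python3 - <<'E'
from m import *
W=np.load('W0.npy')
P=zone(W,130,240,165,265,.134,.146)
n=np.array([.994,-.11]);a=np.arctan2(n[1],n[0])
for ang in np.radians([-4,-5,-5.5,-6,-6.3,-7]):
    r=np.array([[np.cos(ang),np.sin(ang)],[-np.sin(ang),np.cos(ang)]]);Q=P[:,:2]@r.T
    # exclude lever part: x/y extents percentiles
    lo=np.percentile(Q,1,axis=0);hi=np.percentile(Q,99,axis=0)
    print(np.degrees(ang),lo,hi,hi-lo,r.T@((lo+hi)/2))
print(rect(P))
pix=np.argwhere((W[165:265,130:240,2]>.134)&(W[165:265,130:240,2]<.146));print(pix.min(0),pix.max(0))
m=np.zeros((100,110),np.uint8);m[pix[:,0],pix[:,1]]=255;cv2.imwrite('pics/mask.png',cv2.resize(m,None,fx=5,fy=5,interpolation=0))
E
```

```text
-4.0 [0.40557386 0.18916531] [0.5881657  0.39722586] [0.18259184 0.20806055] [0.51611172 0.25782149]
-5.0 [0.40099507 0.1979461 ] [0.5818844  0.40527864] [0.18088933 0.20733254] [0.51585691 0.25763285]
-5.5 [0.39869551 0.20231405] [0.578703   0.40902233] [0.18000749 0.20670828] [0.51574637 0.25742121]
-6.000000000000001 [0.39598698 0.20666659] [0.57613886 0.41290659] [0.18015188 0.20624   ] [0.51578173 0.25728214]
-6.3 [0.394183   0.20927058] [0.57442939 0.41559147] [0.18024639 0.20632089] [0.51566585 0.25739924]
-7.0 [0.38951338 0.21532413] [0.57079603 0.42184894] [0.18128266 0.20652481] [0.51540164 0.2576957 ]
(array([515.8, 256.9]), array([209.9, 180.6]), 84.08)
[ 9 11] [86 99]
```

View pics/mask.png

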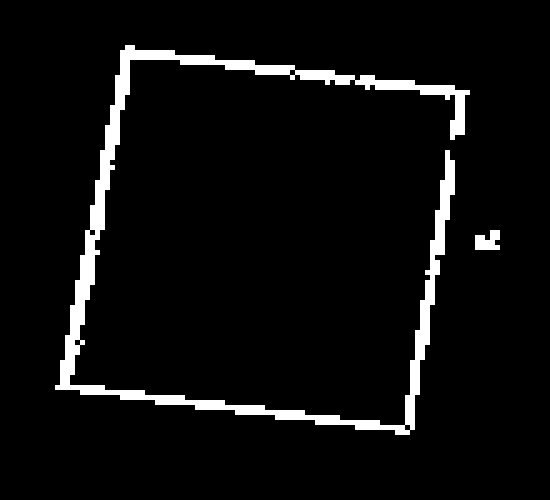

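Request:
{"op": "send_rows", "data": {"commands": [[[0,0,0],[0,-0.005,0],0.4],[[0,0,0],[0,-0.01,0],0.4],[[0,0,0],[0,-0.015,0],0.4],[[0,0,0],[0,-0.02,0],0.4],[[0,0,0],[0,-0.02,0],0.4]]}}

```text
time: 8.37
eef_pos: [0.4408, -0.0585, 0.0748]
ee_rot: [-0.135, -0.694, 0.694, 0.137]
force: [-0.3, 0.5, -3.3]
finger_gap: 0.686
```

Request:
{"op": "send_rows", "data": {"commands": [[[0,0,0],[0,-0.02,0],0.4],[[0,0,0],[0,-0.02,0],0.4],[[0,0,0],[0,-0.02,0],0.4],[[0,0,0],[0,-0.01,0],0.4],[[0,0,0],[0,0,0],0.4]]}}

```text
time: 8.78
eef_pos: [0.4431, -0.0582, 0.1468]
ee_rot: [0.137, 0.695, -0.693, -0.134]
force: [0.1, -0.3, -3.0]
finger_gap: 0.687
```

```bash
python3 - <<'E'
from m import *
rec();grab('wrist','wr3.png')
E
```

```text
t 8.78 pos [ 0.4431 -0.0582  0.1468] R [[-0.926, 0.005, -0.377], [0.377, 0.001, -0.926], [-0.004, -1.0, -0.003]] F [ 0.1 -0.3 -3. ] gap 0.687 q [ 0.235  0.156 -0.524  0.    -0.885  0.949]
```

View pics/wr3.png

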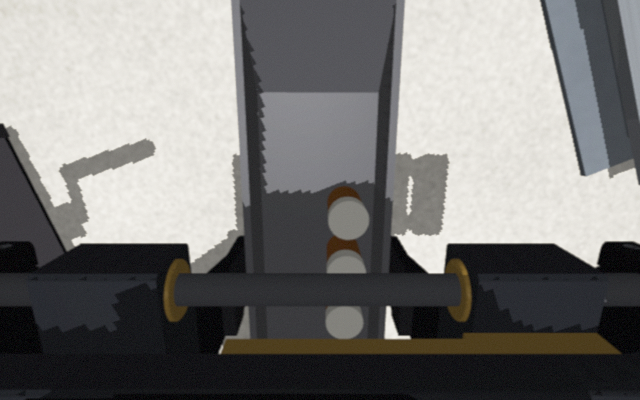

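```bash
python3 - <<'E'
from ik import *
from h import st
s=st();q=np.array(s['joint_positions']);r=R.from_quat(s['ee_rot'])
p=np.array(s['eef_pos'])
def go(p,rot,q,txt):
    q2,e=ik(p,rot,q);P,O,(E,W,L)=fk(q2,True);print(txt,np.round(q2,2),round(e,4),'dq',np.round(np.abs(q2-q).max(),2),'W',np.round(W,2),'L',np.round(L,2));return q2
q=go(p+[0,0,.12],r,q,'up')
P=np.array([.465,.270,.25])
q=go([.45,.12,.28],tool_down(-np.pi/2-.2),q,'mid')
for th in np.arange(0,106,7.5):
    T=R.from_euler('y',np.radians(th));_,rot=tub_tool(np.zeros(3),T,sgn=-1)
    q=go(P,rot,q,th)
E
```

```text
t 8.83 pos [ 0.442  -0.0582  0.1452] R [[-0.926, 0.002, -0.378], [0.378, 0.001, -0.926], [-0.001, -1.0, -0.002]] F [-0.7  0.1 -3.4] gap 0.689 q [ 0.235  0.158 -0.526 -0.001 -0.884  0.949]
up [ 0.24  0.04 -0.33 -0.   -1.2   0.95] 0.0 dq 0.31 W [0.4  0.1  0.57] L [ 0.44 -0.06  0.57]
mid [ 0.61  0.07 -0.26 -0.   -1.24  0.76] 0.0 dq 0.38 W [0.36 0.25 0.59] L [0.45 0.12 0.59]
0.0 [ 0.83  0.22 -0.16 -0.   -1.19  0.74] 0.0 dq 0.22 W [0.35 0.38 0.56] L [0.47 0.27 0.56]
7.5 [ 0.77  0.28 -0.05 -0.09 -1.34  0.82] 0.0 dq 0.15 W [0.4  0.39 0.57] L [0.51 0.27 0.55]
15.0 [ 0.72  0.34  0.06 -0.17 -1.48  0.88] 0.0 dq 0.14 W [0.45 0.39 0.57] L [0.54 0.27 0.55]
22.5 [ 0.68  0.41  0.15 -0.24 -1.62  0.92] 0.0 dq 0.14 W [0.49 0.4  0.57] L [0.58 0.27 0.53]
30.0 [ 0.64  0.48  0.24 -0.31 -1.76  0.94] 0.0 dq 0.13 W [0.54 0.4  0.56] L [0.62 0.27 0.52]
37.5 [ 0.61  0.54  0.32 -0.37 -1.89  0.95] 0.0 dq 0.13 W [0.58 0.4  0.55] L [0.65 0.27 0.49]
45.0 [ 0.58  0.61  0.39 -0.44 -2.01  0.94] 0.0 dq 0.12 W [0.62 0.4  0.53] L [0.68 0.27 0.47]
52.5 [ 0.55  0.67  0.45 -0.51 -2.13  0.93] 0.0 dq 0.12 W [0.65 0.4  0.51] L [0.71 0.27 0.44]
60.0 [ 0.53  0.73  0.5  -0.59 -2.24  0.9 ] 0.0 dq 0.11 W [0.68 0.39 0.49] L [0.73 0.27 0.4 ]
67.5 [ 0.5   0.78  0.55 -0.67 -2.35  0.85] 0.0 dq 0.11 W [0.71 0.39 0.46] L [0.75 0.27 0.37]
75.0 [ 0.48  0.83  0.58 -0.77 -2.44  0.79] 0.0 dq 0.1 W [0.73 0.38 0.44] L [0.76 0.27 0.33]
82.5 [ 0.46  0.88  0.61 -0.89 -2.53  0.72] 0.0 dq 0.11 W [0.75 0.38 0.41] L [0.77 0.27 0.29]
90.0 [ 0.44  0.92  0.62 -1.02 -2.62  0.62] 0.0 dq 0.13 W [0.77 0.36 0.38] L [0.77 0.27 0.25]
97.5 [ 0.42  0.96  0.62 -1.16 -2.69  0.5 ] 0.0 dq 0.15 W [0.79 0.35 0.35] L [0.77 0.27 0.21]
105.0 [ 0.39  0.99  0.61 -1.33 -2.76  0.37] 0.0 dq 0.17 W [0.8  0.33 0.31] L [0.76 0.27 0.17]
```

Request:
{"op": "send_rows", "data": {"commands": [[[0,0,0],[0,-0.018,0],0.4],[[0,0,0],[0,-0.032,0],0.4],[[0,0,0],[0,-0.035,0],0.4],[[0,0,0],[0,-0.032,0],0.4],[[0,0,0],[0,-0.018,0],0.4]]}}

```text
time: 9.25
eef_pos: [0.4426, -0.0584, 0.2817]
ee_rot: [0.137, 0.694, -0.694, -0.135]
force: [1.0, 0.1, -2.1]
finger_gap: 0.687
```

Request:
{"op": "send_rows", "data": {"commands": [[[0,0,0],[0.004,0,-0.012],0.4],[[0,0,0],[0.007,0,-0.021],0.4],[[0,0,0],[0.007,0,-0.021],0.4],[[0,0,0],[0.007,0,-0.021],0.4],[[0,0,0],[0.007,0,-0.021],0.4]]}}

```text
time: 9.67
eef_pos: [0.4474, 0.0434, 0.2776]
ee_rot: [-0.135, -0.693, 0.694, 0.137]
force: [-0.4, 0.2, -3.5]
finger_gap: 0.69
```

Request:
{"op": "send_rows", "data": {"commands": [[[0,0,0],[0.007,0,-0.021],0.4],[[0,0,0],[0.007,0,-0.021],0.4],[[0,0,0],[0.007,0,-0.021],0.4],[[0,0,0],[0.007,0,-0.021],0.4],[[0,0,0],[0.007,0,-0.021],0.4]]}}

```text
time: 10.08
eef_pos: [0.4547, 0.1538, 0.2774]
ee_rot: [-0.135, -0.693, 0.695, 0.137]
force: [0.8, -0.3, -2.8]
finger_gap: 0.684
```

Request:
{"op": "send_rows", "data": {"commands": [[[0,0,0],[0.007,0,-0.021],0.4],[[0,0,0],[0.007,0,-0.021],0.4],[[0,0,0],[0.007,0,-0.021],0.4],[[0,0,0],[0.007,0,-0.021],0.4],[[0,0,0],[0.004,0,-0.018],0.4]]}}

```text
time: 10.5
eef_pos: [0.4635, 0.2606, 0.2771]
ee_rot: [-0.135, -0.693, 0.695, 0.137]
force: [0.7, 0.5, -2.0]
finger_gap: 0.687
```

Request:
{"op": "send_rows", "data": {"commands": [[[0,-0.05,0],[0,0,0],0.4],[[0,-0.1,0],[0,0,0],0.4],[[0,-0.1,0],[0,0,0],0.4],[[0,-0.1,0],[0,0,0],0.4],[[0,-0.037,0],[0,0,0],0.4]]}}

```text
time: 10.92
eef_pos: [0.4637, 0.2593, 0.277]
ee_rot: [0.003, -0.706, 0.708, 0.0]
force: [-0.7, -0.5, -2.3]
finger_gap: 0.685
```

```bash
python3 - <<'E'
from m import *
from ik import tool_down
st();grab('side','s1.png');dl([.465,.27,.25],tool_down(-np.pi/2))
E
```

```text
t 10.92 pos [0.4637 0.2593 0.277 ] R [[-1.0, -0.004, 0.004], [-0.004, -0.003, -1.0], [0.004, -1.0, 0.003]] F [-0.7 -0.5 -2.3] gap 0.685 q [ 8.150e-01  1.910e-01 -1.260e-01 -1.000e-03 -1.258e+00  7.610e-01]
shift [-0.0014  0.027  -0.0109]
turn [-0.0026  0.0033  0.004 ]
```

View pics/s1.png

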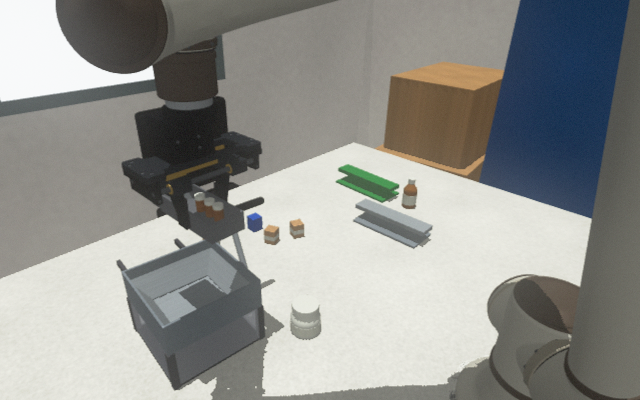

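Request:
{"op": "send_rows", "data": {"commands": [[[0,0,0],[0,0.013,-0.006],0.4],[[0,0,0],[0,0.013,-0.005],0.4],[[0,0,-0.05],[0,0,0],0.4],[[0,0,-0.08],[0,0,0],0.4],[[0,0,-0.08],[0,0,0],0.4]]}}

```text
time: 11.38
eef_pos: [0.4634, 0.2706, 0.2523]
ee_rot: [0.076, -0.703, 0.703, 0.076]
force: [0.5, 0.1, -2.5]
finger_gap: 0.686
```

Request:
{"op": "send_rows", "data": {"commands": [[[0,0,-0.08],[0,0,0],0.4],[[0,0,-0.08],[0,0,0],0.4],[[0,0,-0.08],[0,0,0],0.4],[[0,0,-0.08],[0,0,0],0.4],[[0,0,-0.06],[0,0,0],0.4]]}}

```text
time: 11.8
eef_pos: [0.4649, 0.2706, 0.2513]
ee_rot: [0.207, -0.675, 0.676, 0.209]
force: [-0.2, 0.3, -1.9]
finger_gap: 0.692
```

Request:
{"op": "send_rows", "data": {"commands": [[[0,0,-0.05],[0,0,0],0.4],[[0,0,-0.05],[0,0,0],0.4],[[0,0,-0.05],[0,0,0],0.4],[[0,0,-0.05],[0,0,0],0.4],[[0,0,-0.05],[0,0,0],0.4]]}}

```text
time: 12.22
eef_pos: [0.4647, 0.2707, 0.2517]
ee_rot: [0.289, -0.645, 0.645, 0.29]
force: [0.0, -0.1, -2.4]
finger_gap: 0.69
```

Request:
{"op": "send_rows", "data": {"commands": [[[0,0,-0.05],[0,0,0],0.4],[[0,0,-0.05],[0,0,0],0.4],[[0,0,-0.05],[0,0,0],0.4],[[0,0,-0.05],[0,0,0],0.4],[[0,0,-0.05],[0,0,0],0.4]]}}

```text
time: 12.63
eef_pos: [0.4647, 0.2709, 0.2516]
ee_rot: [0.367, -0.604, 0.604, 0.369]
force: [0.7, -0.4, -1.8]
finger_gap: 0.688
```

```bash
python3 - <<'E'
from m import *
st();grab('side','s2.png');grab('top','t2.png')
E
```

```text
t 12.63 pos [0.4647 0.2709 0.2516] R [[-0.459, -0.888, -0.002], [0.003, 0.0, -1.0], [0.888, -0.459, 0.002]] F [ 0.7 -0.4 -1.8] gap 0.688 q [ 0.518  0.746  0.524 -0.62  -2.28   0.877]
```

View pics/s2.png

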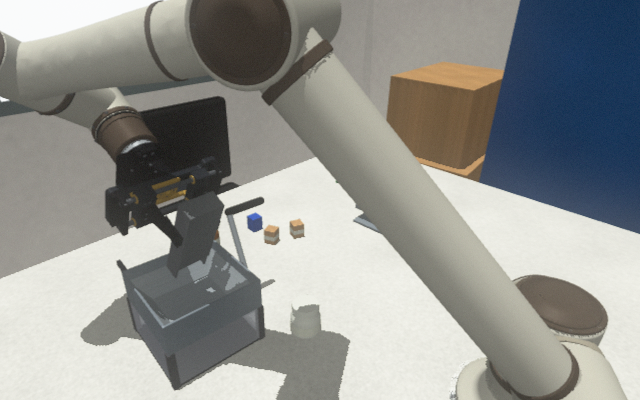

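Request:
{"op": "send_rows", "data": {"commands": [[[0,0,-0.04],[0,0,0],0.4],[[0,0,-0.04],[0,0,0],0.4],[[0,0,-0.04],[0,0,0],0.4],[[0,0,-0.04],[0,0,0],0.4],[[0,0,-0.04],[0,0,0],0.4]]}}

```text
time: 13.15
eef_pos: [0.4645, 0.2709, 0.2531]
ee_rot: [0.425, -0.565, 0.565, 0.426]
force: [-0.1, 1.5, -2.4]
finger_gap: 0.684
```

Request:
{"op": "send_rows", "data": {"commands": [[[0,0,-0.04],[0,0,0],0.4],[[0,0,-0.04],[0,0,0],0.4],[[0,0,-0.04],[0,0,0],0.4],[[0,0,-0.04],[0,0,0],0.4],[[0,0,-0.04],[0,0,0],0.4]]}}

```text
time: 13.57
eef_pos: [0.4645, 0.2709, 0.2532]
ee_rot: [0.479, -0.519, 0.52, 0.48]
force: [0.0, -0.4, -2.6]
finger_gap: 0.688
```

Request:
{"op": "send_rows", "data": {"commands": [[[0,0,-0.04],[0,0,0],0.4],[[0,0,-0.04],[0,0,0],0.4],[[0,0,-0.04],[0,0,0],0.4],[[0,0,-0.04],[0,0,0],0.4],[[0,0,-0.04],[0,0,0],0.4]]}}

```text
time: 13.98
eef_pos: [0.4644, 0.271, 0.2533]
ee_rot: [0.529, -0.469, 0.47, 0.53]
force: [-1.3, 0.1, -2.6]
finger_gap: 0.689
```

Request:
{"op": "send_rows", "data": {"commands": [[[0,0,0],[0,0,0],0.4],[[0,0,0],[0,0,0],0.4],[[0,0,0],[0,0,0],0.4],[[0,0,0],[0,0,0],0.4],[[0,0,0],[0,0,0],0.4]]}}

```text
time: 14.4
eef_pos: [0.4645, 0.2708, 0.2541]
ee_rot: [0.529, -0.47, 0.47, 0.528]
force: [0.1, 0.0, -1.6]
finger_gap: 0.69
```

```bash
python3 - <<'E'
from m import *
st();grab('side','s3.png');f=grab('top');grab('wrist','w3.png')
im=cv2.cvtColor(f['frame'],cv2.COLOR_RGB2BGR)
cv2.imwrite('pics/t3.png',cv2.resize(im[120:290,110:280],None,fx=3.4,fy=3.4,interpolation=cv2.INTER_CUBIC))
E
```

```text
t 14.4 pos [0.4645 0.2708 0.2541] R [[0.117, -0.993, 0.001], [-0.0, -0.001, -1.0], [0.993, 0.117, -0.0]] F [ 0.1  0.  -1.6] gap 0.69 q [ 0.417  0.948  0.627 -1.159 -2.687  0.504]
```

View pics/s3.png

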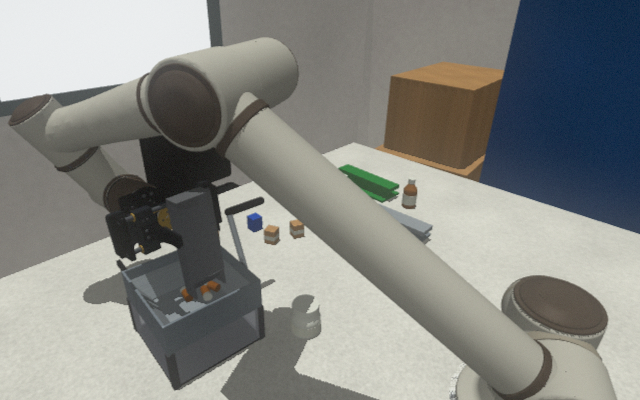

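View pics/t3.png

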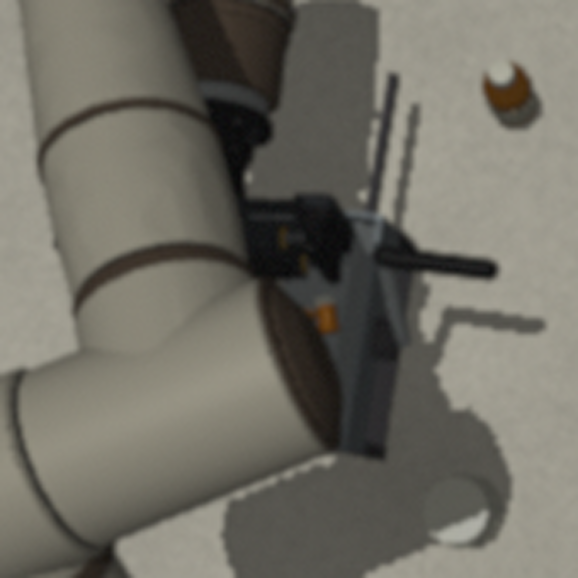

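View pics/w3.png

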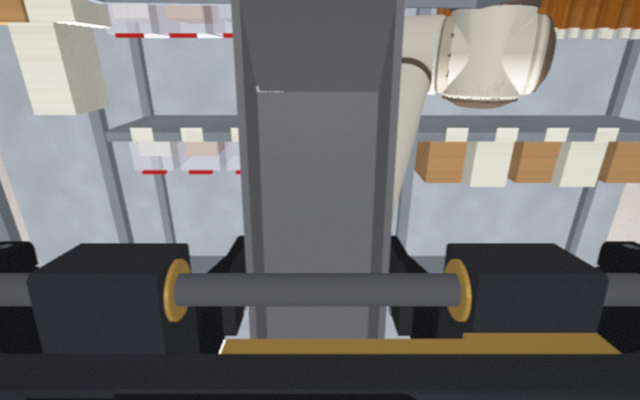

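Request:
{"op": "send_rows", "data": {"commands": [[[0,0,0],[0.02,0,0],0.4],[[0,0,0],[0.02,0,0],0.4],[[0,0,0.08],[0,0,0],0.4],[[0,0,0.08],[0,0,0],0.4],[[0,0,0.08],[0,0,0],0.4]]}}

```text
time: 14.97
eef_pos: [0.4699, 0.2703, 0.2933]
ee_rot: [-0.468, 0.531, -0.53, -0.468]
force: [-0.2, 0.2, -2.6]
finger_gap: 0.687
```

Request:
{"op": "send_rows", "data": {"commands": [[[0,0,0.1],[0,0,0],0.4],[[0,0,0.1],[0,0,0],0.4],[[0,0,0.1],[0,0,0],0.4],[[0,0,0.1],[0,0,0],0.4],[[0,0,0.1],[0,0,0],0.4]]}}

```text
time: 15.38
eef_pos: [0.4697, 0.2707, 0.2933]
ee_rot: [-0.322, 0.63, -0.63, -0.321]
force: [-0.2, 0.4, -1.8]
finger_gap: 0.683
```

Request:
{"op": "send_rows", "data": {"commands": [[[0,0,0.1],[0,0,0],0.4],[[0,0,0.1],[0,0,0],0.4],[[0,0,0.1],[0,0,0],0.4],[[0,0,0.1],[0,0,0],0.4],[[0,0,0.1],[0,0,0],0.4]]}}

```text
time: 15.8
eef_pos: [0.4695, 0.2706, 0.2938]
ee_rot: [-0.156, 0.69, -0.689, -0.156]
force: [-0.3, 1.3, -2.0]
finger_gap: 0.69
```

Request:
{"op": "send_rows", "data": {"commands": [[[0,0,0.1],[0,0,0],0.4],[[0,0,0.1],[0,0,0],0.4],[[0,0,0.1],[0,0,0],0.4],[[0,0,0.1],[0,0,0],0.4],[[0,0,0.05],[0,0,0],0.4]]}}

```text
time: 16.22
eef_pos: [0.4676, 0.2701, 0.2945]
ee_rot: [0.001, 0.708, -0.707, 0.002]
force: [-1.4, -0.0, -2.1]
finger_gap: 0.687
```

```bash
python3 - <<'E'
from m import *
from ik import *
s=st();dl([.444,-.322,.25],tool_down(-np.pi/2+.014))
for p,yz in(([.42,.1,.28],-np.pi/2),([.444,-.322,.2],-np.pi/2),([.444,-.322,.05],-np.pi/2)):
    print(ik(p,tool_down(yz+.014),np.array(s['joint_positions'])))
f=grab('wrist','w4.png')
E
```

```text
t 16.22 pos [0.4676 0.2701 0.2945] R [[-1.0, 0.004, 0.002], [-0.002, 0.001, -1.0], [-0.004, -1.0, -0.001]] F [-1.4 -0.  -2.1] gap 0.687 q [ 0.825  0.193 -0.082  0.002 -1.292  0.747]
shift [0.0249 0.0435 0.5921]
turn [ 0.0014 -0.0121 -0.0041]
(array([ 6.12892000e-01,  5.08957929e-03, -3.30787158e-01, -4.72242968e-10,
       -1.23491959e+00,  9.71904327e-01]), np.float64(2.0855418086940247e-12))
(array([-3.31811933e-01,  2.73119528e-01, -2.15786385e-01, -2.04965440e-09,
       -1.08189042e+00,  1.91660826e+00]), np.float64(2.661258582705155e-09))
(array([-3.31811932e-01,  4.45150143e-01, -3.94633017e-01,  4.87051198e-10,
       -7.31013167e-01,  1.91660826e+00]), np.float64(3.161559962395685e-14))
```

View pics/w4.png

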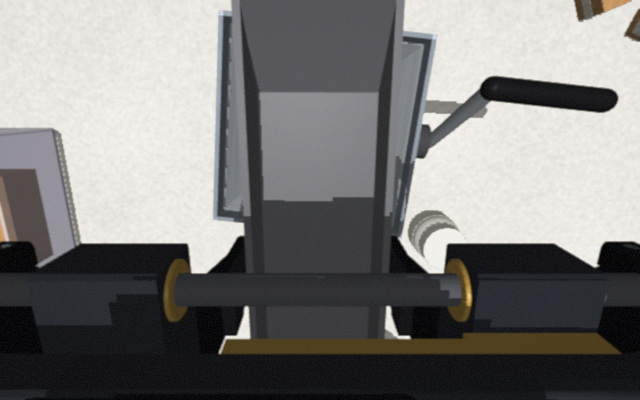

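Request:
{"op": "send_rows", "data": {"commands": [[[0,-0.012,0],[0.001,0,0.02],0.4],[[0,0,0],[0.0012,0,0.03],0.4],[[0,0,0],[0.0012,0,0.03],0.4],[[0,0,0],[0.0012,0,0.03],0.4],[[0,0,0],[0.0012,0,0.03],0.4]]}}

```text
time: 16.68
eef_pos: [0.4642, 0.1292, 0.2932]
ee_rot: [-0.005, 0.707, -0.707, 0.004]
force: [0.7, 0.2, -1.2]
finger_gap: 0.688
```

Request:
{"op": "send_rows", "data": {"commands": [[[0,0,0],[0.0012,0,0.03],0.4],[[0,0,0],[0.0012,0,0.03],0.4],[[0,0,0],[0.0012,0,0.03],0.4],[[0,0,0],[0.0012,0,0.03],0.4],[[0,0,0],[0.0012,0,0.03],0.4]]}}

```text
time: 17.1
eef_pos: [0.46, -0.0209, 0.2933]
ee_rot: [-0.005, 0.707, -0.707, 0.004]
force: [1.0, -0.4, -1.6]
finger_gap: 0.684
```

Request:
{"op": "send_rows", "data": {"commands": [[[0,0,0],[0.0012,0,0.03],0.4],[[0,0,0],[0.0012,0,0.03],0.4],[[0,0,0],[0.0012,0,0.03],0.4],[[0,0,0],[0.0012,0,0.03],0.4],[[0,0,0],[0.0012,0,0.03],0.4]]}}

```text
time: 17.52
eef_pos: [0.4559, -0.1709, 0.2933]
ee_rot: [-0.005, 0.708, -0.707, 0.004]
force: [0.6, 1.3, -2.0]
finger_gap: 0.688
```

Request:
{"op": "send_rows", "data": {"commands": [[[0,0,0],[0.0012,0.02,0.03],0.4],[[0,0,0],[0.0012,0.02,0.03],0.4],[[0,0,0],[0.0012,0.02,0.03],0.4],[[0,0,0],[0.0012,0.02,0.03],0.4],[[0,0,0],[0.0012,0.02,0.03],0.4]]}}

```text
time: 17.93
eef_pos: [0.4518, -0.3209, 0.1922]
ee_rot: [-0.004, 0.708, -0.707, 0.004]
force: [1.0, 0.0, -2.2]
finger_gap: 0.69
```

Request:
{"op": "send_rows", "data": {"commands": [[[0,0,0],[0,0.02,0],0.4],[[0,0,0],[0,0.02,0],0.4],[[0,0,0],[0,0.02,0],0.4],[[0,0,0],[0,0,0],0.4],[[0,0,0],[0,0,0],0.4]]}}

```text
time: 18.35
eef_pos: [0.4518, -0.3196, 0.1325]
ee_rot: [-0.005, 0.708, -0.707, 0.003]
force: [0.3, -0.0, -0.9]
finger_gap: 0.69
```

```bash
python3 - <<'E'
from m import *
from ik import tool_down
st();f=grab('top','t5.png');W=cloud(f);np.save('W5.npy',W);grab('wrist','w5.png');grab('side','s5.png')
dl([.445,-.322,.0525],tool_down(-np.pi/2+.015))
im=cv2.cvtColor(f['frame'],cv2.COLOR_RGB2BGR)
cv2.imwrite('pics/t5c.png',cv2.resize(im[150:280,120:280],None,fx=4,fy=4,interpolation=cv2.INTER_CUBIC))
E
```

```text
t 18.35 pos [ 0.4518 -0.3196  0.1325] R [[-1.0, -0.003, 0.012], [-0.012, 0.001, -1.0], [0.003, -1.0, -0.001]] F [ 0.3 -0.  -0.9] gap 0.69 q [-0.323  0.349 -0.293 -0.    -0.933  1.906]
shift [0.0089 0.0825 0.0018]
turn [-0.0012 -0.0023 -0.0027]
```

View pics/t5.png

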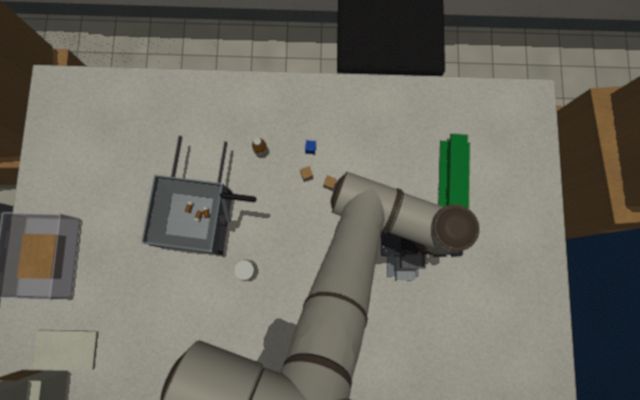

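View pics/t5c.png

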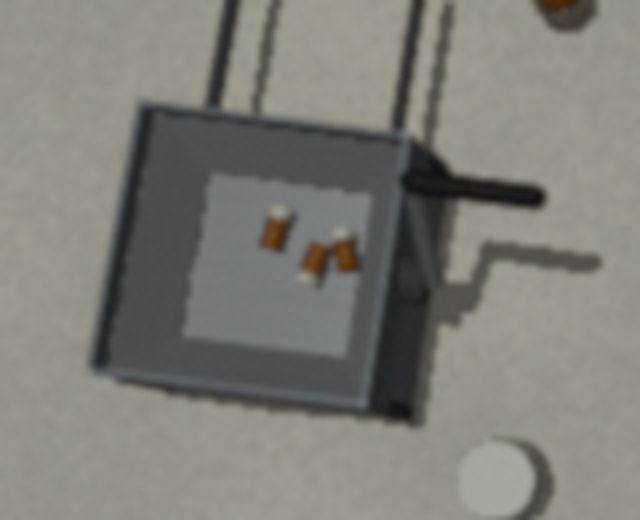

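View pics/w5.png

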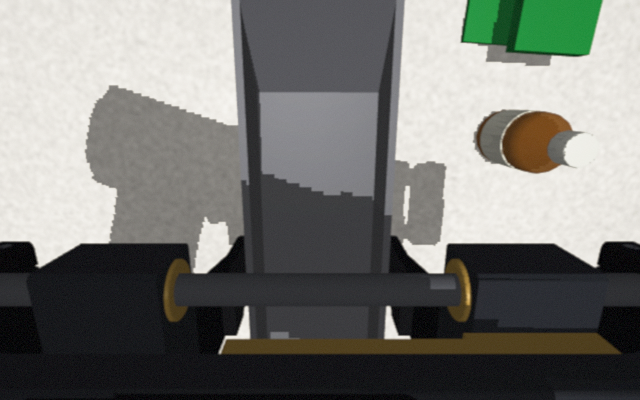

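View pics/s5.png

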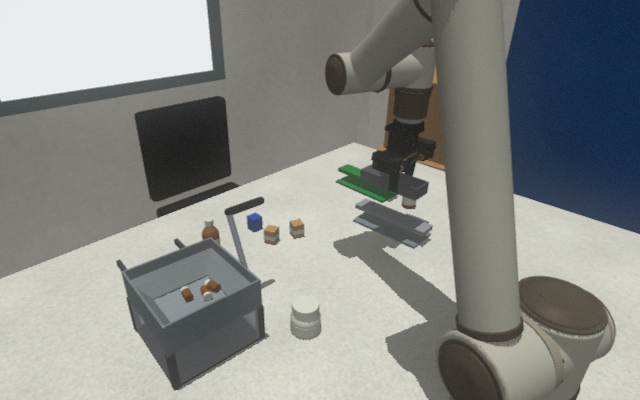

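Request:
{"op": "send_rows", "data": {"commands": [[[0,0,0],[0.003,0.02,0.001],0.4],[[0,-0.002,0],[0.003,0.02,0.0008],0.4],[[0,0,0],[0.003,0.02,0],0.4],[[0,0,0],[0,0.013,0],0.4],[[0,0,0],[0,0,0],0.4]]}}

```text
time: 18.92
eef_pos: [0.4424, -0.3208, 0.059]
ee_rot: [-0.006, 0.708, -0.706, 0.004]
force: [-0.6, 0.1, -1.9]
finger_gap: 0.689
```

Request:
{"op": "send_rows", "data": {"commands": [[[0,0,0],[0,0.002,0],0.4],[[0,0,0],[0,0.001,0],0.4],[[0,0,0],[0,0.001,0],0.4],[[0,0,0],[0,0.001,0],0.4],[[0,0,0],[0,0,0],0.4]]}}

```text
time: 19.33
eef_pos: [0.444, -0.3216, 0.0559]
ee_rot: [0.005, -0.707, 0.707, -0.005]
force: [-0.2, 0.2, -1.7]
finger_gap: 0.689
```

```bash
python3 - <<'E'
from m import *
from ik import tool_down
st();grab('side','s6.png')
dl([.445,-.322,.0525],tool_down(-np.pi/2+.015))
E
```

```text
t 19.33 pos [ 0.444  -0.3216  0.0559] R [[-1.0, 0.001, 0.014], [-0.014, -0.0, -1.0], [-0.001, -1.0, 0.0]] F [-0.2  0.2 -1.7] gap 0.689 q [-0.331  0.436 -0.391 -0.    -0.743  1.916]
shift [-0.0011  0.0033  0.0004]
turn [-0.0004 -0.0007 -0.0009]
```

Request:
{"op": "send_rows", "data": {"commands": [[[0,0,0],[0,0.002,0],0.4],[[0,0,0],[0,0.001,0],0.4],[[0,0,0],[0,0.001,0],0.4],[[0,0,0],[0,0,0],0.4],[[0,0,0],[0,0,0],0.4]]}}

```text
time: 19.8
eef_pos: [0.4435, -0.3215, 0.0511]
ee_rot: [-0.005, 0.707, -0.707, 0.005]
force: [0.0, 0.3, -0.9]
finger_gap: 0.685
```

Request:
{"op": "send_rows", "data": {"commands": [[[0,0,0],[0,0.001,0],0.4],[[0,0,0],[0,0,0],0.4],[[0,0,0],[0,0,0],0.4],[[0,0,0],[0,0,0],0.4],[[0,0,0],[0,0,0],0.4]]}}

```text
time: 20.22
eef_pos: [0.4437, -0.3216, 0.0506]
ee_rot: [0.005, -0.707, 0.707, -0.005]
force: [-1.6, 1.1, 1.7]
finger_gap: 0.685
```

Request:
{"op": "send_rows", "data": {"commands": [[[0,0,0],[0,0,0],0.72],[[0,0,0],[0,0,0],0.76],[[0,0,0],[0,0,0],0.85],[[0,0,0],[0,0,0],0.95],[[0,0,0],[0,0,0],1]]}}

```text
time: 20.63
eef_pos: [0.4436, -0.3215, 0.0502]
ee_rot: [0.005, -0.707, 0.707, -0.005]
force: [-0.6, -0.3, 0.3]
finger_gap: 0.903
```

Request:
{"op": "send_rows", "data": {"commands": [[[0,0,0],[0,0,0],1],[[0,0,0],[0,-0.01,0],1],[[0,0,0],[0,-0.03,0],1],[[0,0,0],[0,-0.03,0],1],[[0,0,0],[0,-0.03,0],1]]}}

```text
time: 21.05
eef_pos: [0.4433, -0.3215, 0.152]
ee_rot: [0.005, -0.707, 0.707, -0.005]
force: [1.4, 0.2, -0.0]
finger_gap: 1.001
```

Request:
{"op": "send_rows", "data": {"commands": [[[0,0,0],[0,-0.035,0.03],1],[[0,0,0],[0,-0.035,-0.03],1],[[0,0,0],[0,-0.035,-0.03],1],[[0,0,0],[0,-0.02,-0.03],1],[[0,0,0],[0,0,-0.035],1]]}}

```text
time: 21.47
eef_pos: [0.4444, -0.2301, 0.2713]
ee_rot: [0.001, -0.706, 0.708, -0.008]
force: [1.5, 0.6, -0.2]
finger_gap: 1.0
```

```bash
python3 - <<'E'
from m import *
st();grab('side','s7.png');f=grab('top','t7.png');W=cloud(f);np.save('W7.npy',W)
E
```

```text
t 21.47 pos [ 0.4444 -0.2301  0.2713] R [[-1.0, 0.011, 0.013], [-0.013, -0.004, -1.0], [-0.011, -1.0, 0.004]] F [ 1.5  0.6 -0.2] gap 1.0 q [-0.151  0.131 -0.216  0.002 -1.213  1.734]
```

View pics/t7.png

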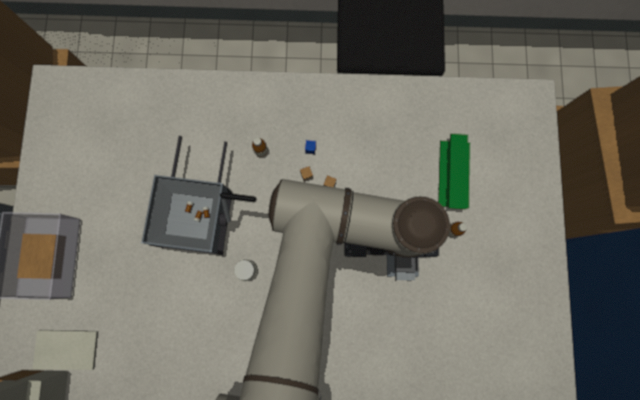

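View pics/s7.png

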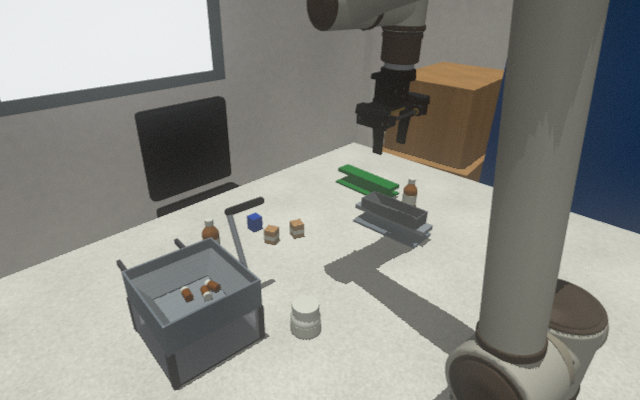

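```bash
cat >> ik.py <<'E'
UX=np.array([.9945,-.1045,0]);PIV=np.array([.5001,.1124,.1])
def lev(a,dz=-.0187): return PIV+.12*(np.sin(.4-a)*UX+np.cos(.4-a)*np.array([0,0,1]))+[0,0,dz]
E
python3 - <<'E'
from ik import *
from h import *
s=st();q=np.array(s['joint_positions'])
dl([.5465,.1075,.28],tool_down(-.105))
for p in ([.5465,.1075,.28],*[lev(a) for a in np.arange(0,1.16,.15)]):
    q,e=ik(p,tool_down(-.105),q);print(np.round(p,4),np.round(q,2),round(e,5))
E
```

```text
t 21.57 pos [ 0.4423 -0.2264  0.2678] R [[-1.0, 0.005, 0.018], [-0.018, 0.0, -1.0], [-0.005, -1.0, -0.0]] F [ 0.3 -0.5 -0.1] gap 0.998 q [-1.460e-01  1.310e-01 -2.230e-01 -1.000e-03 -1.212e+00  1.736e+00]
shift [-0.1104 -0.0116 -0.332 ]
turn [-0.0034 -1.4473 -0.004 ]
[0.5465 0.1075 0.28  ] [ 0.49  0.23 -0.06  0.   -1.27  2.55] 0.0
[0.5466 0.1075 0.1918] [ 0.49  0.29 -0.21  0.   -1.07  2.55] 0.0
[0.5296 0.1093 0.1976] [ 0.5   0.26 -0.24 -0.   -1.07  2.53] 0.0
[0.512  0.1111 0.2007] [ 0.52  0.23 -0.27  0.   -1.07  2.51] 0.0
[0.4941 0.113  0.2012] [ 0.55  0.2  -0.31  0.   -1.06  2.49] 0.0
[0.4764 0.1149 0.1989] [ 0.57  0.18 -0.35  0.   -1.05  2.47] 0.0
[0.4592 0.1167 0.194 ] [ 0.59  0.15 -0.39  0.   -1.03  2.44] 0.0
[0.4429 0.1184 0.1866] [ 0.62  0.13 -0.44  0.   -1.    2.42] 0.0
[0.4279 0.12   0.1768] [ 0.64  0.12 -0.48  0.   -0.97  2.4 ] 0.0
```

Request:
{"op": "send_rows", "data": {"commands": [[[0,0,0],[-0.011,-0.003,-0.033],1],[[0,0,0],[-0.011,-0.003,-0.033],1],[[0,0,0],[-0.011,-0.003,-0.033],1],[[0,0,0],[-0.011,-0.003,-0.033],1],[[0,0,0],[-0.011,-0.003,-0.033],1]]}}

```text
time: 21.98
eef_pos: [0.4949, -0.0626, 0.2808]
ee_rot: [0.005, -0.707, 0.707, -0.005]
force: [1.3, -0.9, -0.2]
finger_gap: 1.001
```

Request:
{"op": "send_rows", "data": {"commands": [[[0,0,0],[-0.011,0,-0.033],1],[[0,0,0],[-0.011,0,-0.033],1],[[0,0,0],[-0.011,0,-0.033],1],[[0,0,0],[-0.011,0,-0.033],1],[[0,0,0],[-0.011,0,-0.033],1]]}}

```text
time: 22.4
eef_pos: [0.5478, 0.1033, 0.2805]
ee_rot: [0.005, -0.707, 0.707, -0.005]
force: [1.0, -0.1, -0.2]
finger_gap: 1.0
```

Request:
{"op": "send_rows", "data": {"commands": [[[0,-0.115,0],[0,0,0],1],[[0,-0.115,0],[0,0,0],1],[[0,-0.115,0],[0,0,0],1],[[0,-0.115,0],[0,0,0],1],[[0,-0.115,0],[0,0,0],1]]}}

```text
time: 22.82
eef_pos: [0.5476, 0.1017, 0.2802]
ee_rot: [0.207, -0.676, 0.676, -0.207]
force: [-0.1, 0.3, 0.0]
finger_gap: 1.0
```

Request:
{"op": "send_rows", "data": {"commands": [[[0,-0.115,0],[0,0,0],1],[[0,-0.115,0],[0,0,0],1],[[0,-0.115,0],[0,0,0],1],[[0,-0.115,0],[0,0,0],1],[[0,-0.115,0],[0,0,0],1]]}}

```text
time: 23.23
eef_pos: [0.5476, 0.1015, 0.2803]
ee_rot: [0.39, -0.59, 0.59, -0.39]
force: [0.3, -0.2, 0.0]
finger_gap: 0.997
```

Request:
{"op": "send_rows", "data": {"commands": [[[0,-0.115,0],[0,0,0],1],[[0,-0.115,0],[0,0,0],1],[[0,-0.067,0],[0,0,0],1],[[0,0,0],[0,0,0],1],[[0,0,0],[0,0,0],1]]}}

```text
time: 23.65
eef_pos: [0.5476, 0.1017, 0.2803]
ee_rot: [0.471, -0.527, 0.527, -0.471]
force: [-0.1, -0.4, 0.1]
finger_gap: 1.001
```

```bash
python3 - <<'E'
from m import *
from ik import *
st();grab('wrist','w8.png');f=grab('top','t8.png');W=cloud(f);np.save('W8.npy',W)
dl(lev(0),tool_down(-.105))
P=zone(W,380,425,190,290,.06,.09);print('tub',rect(P),len(P),np.median(P[:,2]))
P=zone(W,380,425,190,290,.038,.052);print('ledge',rect(P),len(P))
E
```

```text
t 23.65 pos [0.5476 0.1017 0.2803] R [[-0.112, -0.0, 0.994], [-0.994, -0.0, -0.112], [0.0, -1.0, -0.0]] F [-0.1 -0.4  0.1] gap 1.001 q [ 0.475  0.233 -0.064  0.    -1.274  2.555]
shift [-0.0055  0.0884 -0.0016]
turn [ 0.0001 -0.0063  0.0001]
tub (array([ 468.5, -321.2]), array([174.2,  61.1]), 0.89) 501 0.0741498586257987
ledge (array([ 469., -320.]), array([217.6,  58.5]), 1.1) 1114
```

View pics/t8.png

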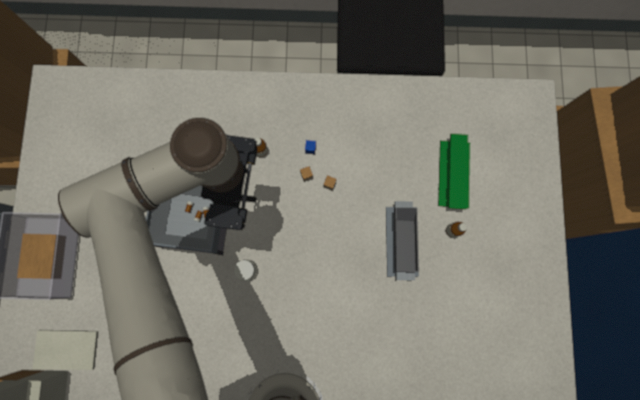

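View pics/w8.png

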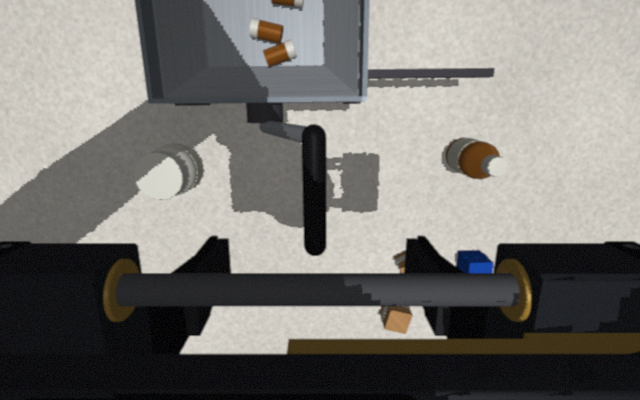

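Request:
{"op": "send_rows", "data": {"commands": [[[0,-0.006,0],[-0.0055,0.02,-0.0016],1],[[0,0,0],[0,0.025,0],1],[[0,0,0],[0,0.025,0],1],[[0,0,0],[0,0.014,0],1],[[0,0,0],[0,0.004,0],1]]}}

```text
time: 24.17
eef_pos: [0.5449, 0.1071, 0.1892]
ee_rot: [-0.475, 0.526, -0.525, 0.471]
force: [-0.7, -0.2, 0.5]
finger_gap: 0.998
```

Request:
{"op": "send_rows", "data": {"commands": [[[0,0,0],[0,0,0],0.7],[[0,0,0],[0,0,0],0.5],[[0,0,0],[0,0,0],0.4],[[0,0,0],[0,0,0],0.3],[[0,0,0],[0,0,0],0.2]], "squeeze": 25}}

```text
time: 24.58
eef_pos: [0.547, 0.1079, 0.1932]
ee_rot: [0.473, -0.525, 0.525, -0.474]
force: [0.1, -0.5, 0.4]
finger_gap: 0.708
```

Request:
{"op": "send_rows", "data": {"commands": [[[0,0,0],[0,0,0],0.1],[[0,0,0],[0,0,0],0.1],[[0,0,0],[0,0,0],0.1],[[0,0,0],[0,0,0],0.1],[[0,0,0],[0,0,0],0.1]]}}

```text
time: 25.0
eef_pos: [0.5466, 0.1078, 0.1922]
ee_rot: [0.473, -0.525, 0.525, -0.473]
force: [-0.8, -0.7, -0.0]
finger_gap: 0.325
```

```bash
python3 - <<'E'
from m import *
from ik import *
st();grab('side','s9.png')
dl(lev(0),tool_down(-.105))
E
```

```text
t 25.0 pos [0.5466 0.1078 0.1922] R [[-0.103, 0.0, 0.995], [-0.995, 0.0, -0.103], [-0.0, -1.0, 0.0]] F [-0.8 -0.7 -0. ] gap 0.325 q [ 0.486  0.294 -0.207 -0.    -1.07   2.552]
shift [0.0002 0.0003 0.    ]
turn [0.0001 0.0014 0.    ]
```

View pics/s9.png

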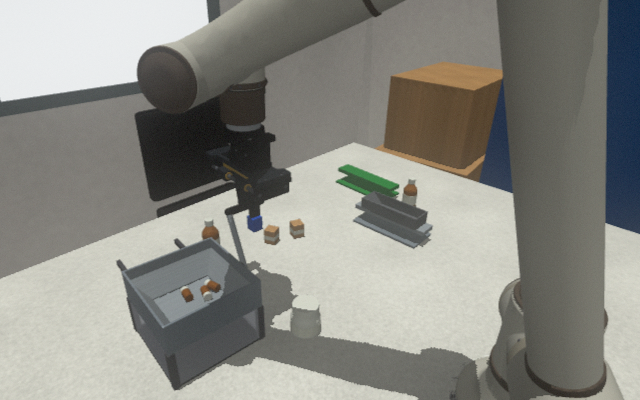

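Still closing; let it finish.

Request:
{"op": "send_rows", "data": {"commands": [[[0,0,0],[0,0,0],0.1],[[0,0,0],[0,0,0],0.1],[[0,0,0],[0,0,0],0.1],[[0,0,0],[0,0,0],0.1],[[0,0,0],[0,0,0],0.1]]}}

```text
time: 25.47
eef_pos: [0.5464, 0.1077, 0.1921]
ee_rot: [-0.474, 0.525, -0.525, 0.473]
force: [-1.5, 0.1, -0.2]
finger_gap: 0.178
```

```bash
python3 - <<'E'
from ik import *
from h import *
s=st()
# row plan in tool axes (tool x=-Uy, y=-z, z=+Ux)
N=20;A=np.linspace(0,1.12,N+1);prev=lev(0)
for a in A[1:]:
    d=lev(a)-prev;prev=lev(a);print(round(a,3),'y',round(-d[2],4),'z',round(d@UX,4))
E
```

```text
t 25.47 pos [0.5464 0.1077 0.1921] R [[-0.103, -0.0, 0.995], [-0.995, -0.0, -0.103], [0.0, -1.0, -0.0]] F [-1.5  0.1 -0.2] gap 0.178 q [ 0.486  0.294 -0.207 -0.    -1.07   2.552]
0.056 y -0.0024 z -0.0063
0.112 y -0.0021 z -0.0064
0.168 y -0.0017 z -0.0065
0.224 y -0.0014 z -0.0066
0.28 y -0.001 z -0.0066
0.336 y -0.0006 z -0.0067
0.392 y -0.0002 z -0.0067
0.448 y 0.0001 z -0.0067
0.504 y 0.0005 z -0.0067
0.56 y 0.0009 z -0.0067
0.616 y 0.0013 z -0.0066
0.672 y 0.0016 z -0.0065
0.728 y 0.002 z -0.0064
0.784 y 0.0023 z -0.0063
0.84 y 0.0027 z -0.0062
0.896 y 0.003 z -0.006
0.952 y 0.0034 z -0.0058
1.008 y 0.0037 z -0.0056
1.064 y 0.004 z -0.0054
1.12 y 0.0043 z -0.0052
```

Request:
{"op": "send_rows", "data": {"commands": [[[0,0,0],[0,-0.0024,-0.0063],0.1],[[0,0,0],[0,-0.0021,-0.0064],0.1],[[0,0,0],[0,-0.0017,-0.0065],0.1],[[0,0,0],[0,-0.0014,-0.0066],0.1],[[0,0,0],[0,-0.001,-0.0066],0.1]]}}

```text
time: 25.88
eef_pos: [0.5169, 0.1109, 0.2022]
ee_rot: [0.472, -0.523, 0.527, -0.476]
force: [7.1, -4.1, -1.7]
finger_gap: 0.173
```

Request:
{"op": "send_rows", "data": {"commands": [[[0,0,0],[0,-0.0006,-0.0067],0.1],[[0,0,0],[0,-0.0002,-0.0067],0.1],[[0,0,0],[0,0.0001,-0.0067],0.1],[[0,0,0],[0,0.0005,-0.0067],0.1],[[0,0,0],[0,0.0009,-0.0067],0.1]]}}

```text
time: 26.3
eef_pos: [0.4858, 0.1143, 0.2041]
ee_rot: [0.47, -0.522, 0.528, -0.478]
force: [9.3, -5.2, 5.1]
finger_gap: 0.171
```

Request:
{"op": "send_rows", "data": {"commands": [[[0,0,0],[0,0.0013,-0.0066],0.1],[[0,0,0],[0,0.0016,-0.0065],0.1],[[0,0,0],[0,0.002,-0.0064],0.1],[[0,0,0],[0,0.0023,-0.0063],0.1],[[0,0,0],[0,0.0027,-0.0062],0.1]]}}

```text
time: 26.72
eef_pos: [0.4542, 0.1183, 0.1944]
ee_rot: [0.47, -0.522, 0.527, -0.478]
force: [7.4, -5.9, 7.5]
finger_gap: 0.176
```

Request:
{"op": "send_rows", "data": {"commands": [[[0,0,0],[0,0.003,-0.006],0.1],[[0,0,0],[0,0.0034,-0.0058],0.1],[[0,0,0],[0,0.0037,-0.0056],0.1],[[0,0,0],[0,0.004,-0.0054],0.1],[[0,0,0],[0,0,0],0.1]]}}

```text
time: 27.13
eef_pos: [0.4302, 0.121, 0.1793]
ee_rot: [0.471, -0.523, 0.527, -0.478]
force: [6.5, -3.8, 6.6]
finger_gap: 0.174
```

```bash
python3 - <<'E'
from ik import *
from h import *
s=st();P=np.array(s['eef_pos'])+[0,0,.0187]-PIV;print(P@UX,P[2],np.hypot(P@UX,P[2]),'a',.4-np.arctan2(P@UX,P[2]))
grab('side','s10.png');grab('top','t10.png')
E
```

```text
t 27.13 pos [0.4302 0.121  0.1793] R [[-0.101, 0.011, 0.995], [-0.995, 0.002, -0.101], [-0.004, -1.0, 0.011]] F [ 6.5 -3.8  6.6] gap 0.174 q [ 0.643  0.114 -0.483  0.006 -0.964  2.394]
-0.0704170601237899 0.0980387068769481 0.12070687802516306 a 1.0228746738440502
```

View pics/s10.png

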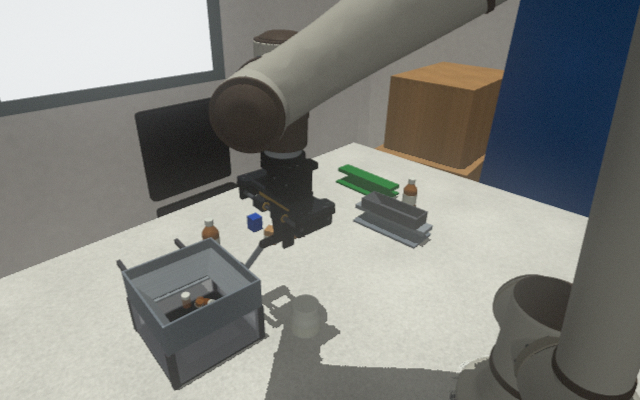

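Request:
{"op": "send_rows", "data": {"commands": [[[0,0,0],[0,0.0043,-0.0052],0.1],[[0,0,0],[0,0.0043,-0.005],0.1],[[0,0,0],[0,0,0],0.1],[[0,0,0],[0,0,0],0.1],[[0,0,0],[0,0,0],0.1]]}}

```text
time: 27.65
eef_pos: [0.4229, 0.1219, 0.1728]
ee_rot: [0.47, -0.521, 0.528, -0.479]
force: [10.1, -9.3, 11.7]
finger_gap: 0.173
```

```bash
cat >> h.py <<'E'
def lv():
    from ik import PIV,UX
    s=st();P=np.array(s['eef_pos'])+[0,0,.0187]-PIV;print(np.hypot(P@UX,P[2]),'a',.4-np.arctan2(P@UX,P[2]))
E
python3 - <<'E'
from ik import *
from h import *
lv()
grab('side','s11.png');f=grab('top','t11.png')
im=cv2.cvtColor(f['frame'],cv2.COLOR_RGB2BGR)
cv2.imwrite('pics/t11c.png',cv2.resize(im[100:280,120:280],None,fx=3.3,fy=3.3,interpolation=cv2.INTER_CUBIC))
g=cv2.imread('pics/s11.png');cv2.imwrite('pics/s11c.png',cv2.resize(g[220:390,100:290],None,fx=3.5,fy=3.5,interpolation=cv2.INTER_CUBIC))
E
```

```text
t 27.65 pos [0.4229 0.1219 0.1728] R [[-0.099, 0.016, 0.995], [-0.995, 0.002, -0.099], [-0.003, -1.0, 0.016]] F [10.1 -9.3 11.7] gap 0.173 q [ 0.659  0.107 -0.512  0.011 -0.939  2.377]
0.12008246583330925 a 1.1041855269652832
```

View pics/t11c.png

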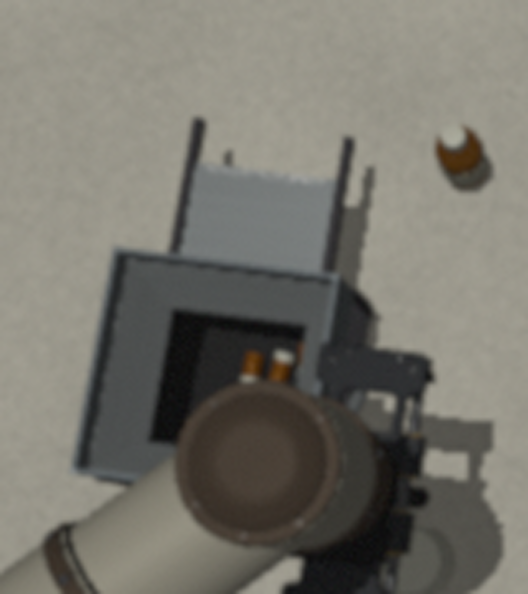

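View pics/s11c.png

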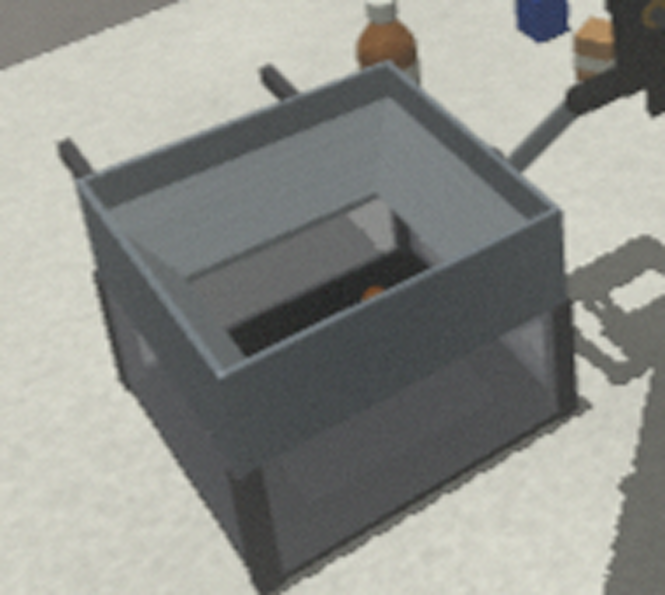

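Request:
{"op": "send_rows", "data": {"commands": [[[0,0,0],[0,0,0],0.1],[[0,0,0],[0,0,0],0.1],[[0,0,0],[0,0,0],0.1],[[0,0,0],[0,0,0],0.1],[[0,0,0],[0,0,0],0.1]]}}

```text
time: 28.17
eef_pos: [0.4229, 0.1219, 0.1728]
ee_rot: [0.47, -0.521, 0.528, -0.479]
force: [10.4, -8.0, 12.3]
finger_gap: 0.178
```

```bash
python3 - <<'E'
from ik import *
from h import *
lv()
for n in('top','side'):
    f=grab(n);W=cloud(f);hsv=cv2.cvtColor(f['frame'],cv2.COLOR_RGB2HSV)
    m=(hsv[...,0]<18)&(hsv[...,1]>130)&(hsv[...,2]>50)&(np.abs(W[...,0]-.517)<.09)&(np.abs(W[...,1]-.27)<.09)
    nn,l=cv2.connectedComponents(m.astype(np.uint8))
    for i in range(1,nn):
        if (l==i).sum()>5: print(n,(l==i).sum(),np.round(W[l==i].mean(0),3),np.argwhere(l==i).mean(0))
E
```

```text
t 28.17 pos [0.4229 0.1219 0.1728] R [[-0.1, 0.016, 0.995], [-0.995, 0.002, -0.1], [-0.003, -1.0, 0.016]] F [10.4 -8.  12.3] gap 0.178 q [ 0.659  0.107 -0.512  0.011 -0.939  2.377]
0.12007040511287491 a 1.1042542319873174
top 38 [0.542 0.269 0.018] [209.42105263 196.21052632]
top 26 [0.536 0.246 0.018] [212.03846154 204.07692308]
side 7 [0.556 0.224 0.018] [302.71428571 205.71428571]
```

Request:
{"op": "send_rows", "data": {"commands": [[[0,0,0],[0,-0.0022,0.0025],0.1],[[0,0,0],[0,-0.0021,0.0025],0.1],[[0,0,0],[0,-0.0022,0.0026],0.1],[[0,0,0],[0,-0.0021,0.0026],0.1],[[0,0,0],[0,-0.002,0.0027],0.1]]}}

```text
time: 28.68
eef_pos: [0.4319, 0.1208, 0.1796]
ee_rot: [0.471, -0.524, 0.526, -0.476]
force: [6.7, -1.1, -1.7]
finger_gap: 0.174
```

Request:
{"op": "send_rows", "data": {"commands": [[[0,0,0],[0,-0.002,0.0027],0.1],[[0,0,0],[0,-0.0019,0.0028],0.1],[[0,0,0],[0,-0.0018,0.0028],0.1],[[0,0,0],[0,-0.0017,0.0029],0.1],[[0,0,0],[0,-0.0017,0.0029],0.1]]}}

```text
time: 29.1
eef_pos: [0.4453, 0.1194, 0.1874]
ee_rot: [0.472, -0.525, 0.526, -0.475]
force: [8.7, -0.1, -8.0]
finger_gap: 0.178
```

Request:
{"op": "send_rows", "data": {"commands": [[[0,0,0],[0,-0.0015,0.003],0.1],[[0,0,0],[0,-0.0015,0.003],0.1],[[0,0,0],[0,-0.0014,0.0031],0.1],[[0,0,0],[0,-0.0013,0.0031],0.1],[[0,0,0],[0,-0.0012,0.0031],0.1]]}}

```text
time: 29.52
eef_pos: [0.4598, 0.1177, 0.1945]
ee_rot: [0.472, -0.525, 0.525, -0.475]
force: [3.9, 2.8, -1.2]
finger_gap: 0.174
```

Request:
{"op": "send_rows", "data": {"commands": [[[0,0,0],[0,-0.0011,0.0032],0.1],[[0,0,0],[0,-0.001,0.0032],0.1],[[0,0,0],[0,-0.001,0.0032],0.1],[[0,0,0],[0,-0.0008,0.0032],0.1],[[0,0,0],[0,-0.0008,0.0033],0.1]]}}

```text
time: 29.93
eef_pos: [0.475, 0.1158, 0.1991]
ee_rot: [-0.473, 0.525, -0.525, 0.474]
force: [3.5, 4.3, -2.6]
finger_gap: 0.172
```

```bash
python3 -c "
from h import *
lv()"
```

```text
t 29.93 pos [0.475  0.1158 0.1991] R [[-0.103, 0.001, 0.995], [-0.995, 0.001, -0.103], [-0.001, -1.0, 0.001]] F [ 3.5  4.3 -2.6] gap 0.172 q [ 0.572  0.172 -0.353 -0.    -1.044  2.467]
0.12048639683551944 a 0.6117489478063759
```

Request:
{"op": "send_rows", "data": {"commands": [[[0,0,0],[0,-0.0006,0.0033],0.1],[[0,0,0],[0,-0.0006,0.0033],0.1],[[0,0,0],[0,-0.0004,0.0033],0.1],[[0,0,0],[0,-0.0004,0.0034],0.1],[[0,0,0],[0,-0.0002,0.0034],0.1]]}}

```text
time: 30.35
eef_pos: [0.4913, 0.1136, 0.2011]
ee_rot: [-0.473, 0.525, -0.525, 0.474]
force: [1.5, 4.4, 1.1]
finger_gap: 0.17
```

Request:
{"op": "send_rows", "data": {"commands": [[[0,0,0],[0,-0.0002,0.0034],0.1],[[0,0,0],[0,0,0.0034],0.1],[[0,0,0],[0,0,0.0034],0.1],[[0,0,0],[0,0.0001,0.0034],0.1],[[0,0,0],[0,0.0001,0.0033],0.1]]}}

```text
time: 30.77
eef_pos: [0.508, 0.1116, 0.2009]
ee_rot: [-0.474, 0.525, -0.525, 0.473]
force: [1.1, 4.3, 0.1]
finger_gap: 0.172
```

Request:
{"op": "send_rows", "data": {"commands": [[[0,0,0],[0,0.0003,0.0034],0.1],[[0,0,0],[0,0.0003,0.0033],0.1],[[0,0,0],[0,0.0005,0.0033],0.1],[[0,0,0],[0,0.0005,0.0033],0.1],[[0,0,0],[0,0.0007,0.0033],0.1]]}}

```text
time: 31.18
eef_pos: [0.5243, 0.1095, 0.1985]
ee_rot: [-0.474, 0.525, -0.525, 0.473]
force: [0.2, -0.4, 0.6]
finger_gap: 0.171
```

```bash
python3 -c "
from ik import *
from h import *
lv();dl(lev(0))"
```

```text
t 31.18 pos [0.5243 0.1095 0.1985] R [[-0.104, -0.001, 0.995], [-0.995, -0.001, -0.104], [0.001, -1.0, -0.001]] F [ 0.2 -0.4  0.6] gap 0.171 q [ 0.509  0.253 -0.247  0.    -1.071  2.529]
0.11969582923132915 a 0.1949272442258865
shift [-0.0003  0.0066  0.0224]
```

Request:
{"op": "send_rows", "data": {"commands": [[[0,0,0],[0,0.0007,0.0033],0.1],[[0,0,0],[0,0.0008,0.0033],0.1],[[0,0,0],[0,0.0009,0.0032],0.1],[[0,0,0],[0,0.001,0.0032],0.1],[[0,0,0],[0,0.001,0.0032],0.1]]}}

```text
time: 31.6
eef_pos: [0.5403, 0.1077, 0.194]
ee_rot: [-0.474, 0.525, -0.525, 0.473]
force: [-0.1, -1.4, -0.4]
finger_gap: 0.173
```

Request:
{"op": "send_rows", "data": {"commands": [[[0,0,0],[0,0.001,0.0025],0.1],[[0,0,0],[0,0.001,0.0025],0.1],[[0,0,0],[0,0.0005,0.0015],0.1],[[0,0,0],[0,0,0],0.1],[[0,0,0],[0,0,0],0.1]]}}

```text
time: 32.02
eef_pos: [0.5463, 0.1071, 0.1915]
ee_rot: [-0.474, 0.525, -0.525, 0.473]
force: [-1.9, -2.6, -0.6]
finger_gap: 0.176
```

```bash
python3 -c "
from ik import *
from h import *
lv();dl(lev(0))
f=grab('top','t12.png')"
```

```text
t 32.02 pos [0.5463 0.1071 0.1915] R [[-0.104, -0.002, 0.995], [-0.995, -0.001, -0.104], [0.001, -1.0, -0.002]] F [-1.9 -2.6 -0.6] gap 0.176 q [ 0.485  0.295 -0.208  0.    -1.07   2.553]
0.11961606029445347 a 0.0005063517893691416
shift [-0.0004 -0.0003  0.0002]
```

View pics/t12.png

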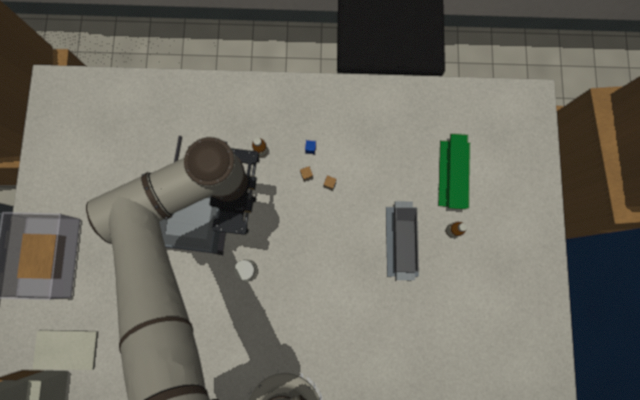

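Request:
{"op": "send_rows", "data": {"commands": [[[0,0,0],[0,0,0],0.25],[[0,0,0],[0,0,0],0.3],[[0,0,0],[0,0,0],0.4],[[0,0,0],[0,0,0],0.6],[[0,0,0],[0,0,0],0.6]]}}

```text
time: 32.48
eef_pos: [0.5475, 0.1081, 0.192]
ee_rot: [0.473, -0.525, 0.525, -0.474]
force: [0.6, 0.2, 0.0]
finger_gap: 0.443
```

Request:
{"op": "send_rows", "data": {"commands": [[[0,0,0],[0,-0.01,0],0.7],[[0,0,0],[0,-0.02,0],0.7],[[0,0,0],[0,-0.03,0],0.7],[[0,0,0],[0,-0.03,0],0.7],[[0,0,0],[0,0,0],0.7]]}}

```text
time: 32.9
eef_pos: [0.5504, 0.1085, 0.2898]
ee_rot: [0.469, -0.523, 0.527, -0.478]
force: [1.2, 0.3, 0.8]
finger_gap: 0.688
```

```bash
python3 - <<'E'
from m import *
st();f=grab('top');W=cloud(f);np.save('W13.npy',W);f=grab('wrist','w13.png')
P=zone(W,380,425,190,290,.065,.09);print('tub',rect(P))
for n,a in dict(c0=(290,318,160,186,.03,.05),c1=(319,345,170,196,.03,.05)).items():
    P=zone(W,*a);print(n,rect(P),len(P))
E
```

```text
t 32.9 pos [0.5504 0.1085 0.2898] R [[-0.102, 0.014, 0.995], [-0.995, 0.004, -0.102], [-0.005, -1.0, 0.014]] F [1.2 0.3 0.8] gap 0.688 q [ 0.485  0.227 -0.05   0.003 -1.28   2.553]
tub (array([ 468.6, -321.6]), array([174.5,  61.8]), 0.81)
c0 (array([656.1, -42.7]), array([29.7, 30.2]), 21.89) 115
c1 (array([ 630.6, -110.8]), array([30.5, 29.2]), 73.02) 115
```

View pics/w13.png

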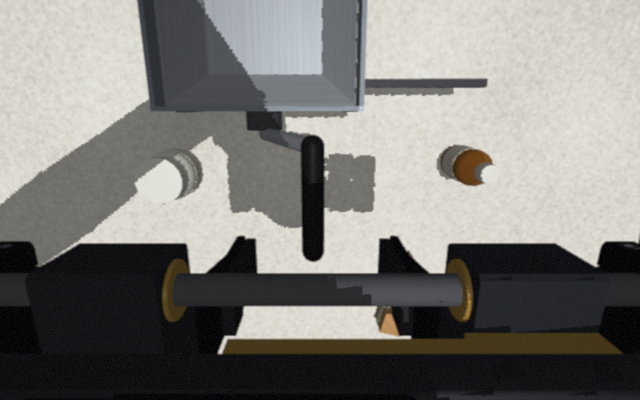

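Request:
{"op": "send_rows", "data": {"commands": [[[0,0,0],[0.028,0,0.024],0.7],[[0,0,0],[0.028,0,0.024],0.7],[[0,0,0],[0.028,0,0.024],0.7],[[0,0,0],[0.028,0,0.024],0.7],[[0,0,0],[0.028,0,0.024],0.7]]}}

```text
time: 33.42
eef_pos: [0.6521, -0.0453, 0.2805]
ee_rot: [-0.474, 0.526, -0.525, 0.473]
force: [-0.2, 1.1, 0.7]
finger_gap: 0.696
```

Request:
{"op": "send_rows", "data": {"commands": [[[0,0.12,0],[0,0.015,0],0.7],[[0,0.12,0],[0,0.015,0],0.7],[[0,0.12,0],[0,0.015,0],0.7],[[0,0.12,0],[0,0.015,0],0.7],[[0,0.12,0],[0,0.015,0],0.7]]}}

```text
time: 33.83
eef_pos: [0.6511, -0.0442, 0.2045]
ee_rot: [-0.296, 0.643, -0.642, 0.294]
force: [-0.1, 0.5, -0.0]
finger_gap: 0.702
```

Request:
{"op": "send_rows", "data": {"commands": [[[0,0.12,0],[0,0,0],0.7],[[0,0.12,0],[0,0,0],0.7],[[0,0.12,0],[0,0,0],0.7],[[0,0.12,0],[0,0,0],0.7],[[0,0.12,0],[0,0,0],0.7]]}}

```text
time: 34.25
eef_pos: [0.6512, -0.0439, 0.2053]
ee_rot: [-0.093, 0.701, -0.701, 0.091]
force: [0.1, -0.4, -0.1]
finger_gap: 0.697
```

Request:
{"op": "send_rows", "data": {"commands": [[[0,0.12,0],[0,0,0],0.7],[[0,0.12,0],[0,0,0],0.7],[[0,0.12,0],[0,0,0],0.7],[[0,0.12,0],[0,0,0],0.7],[[0,0.12,0],[0,0,0],0.7]]}}

```text
time: 34.67
eef_pos: [0.6511, -0.0439, 0.2053]
ee_rot: [-0.118, -0.697, 0.697, 0.12]
force: [-0.4, 0.1, -0.6]
finger_gap: 0.702
```

Request:
{"op": "send_rows", "data": {"commands": [[[0,0.12,0],[0,0,0],0.7],[[0,0.12,0],[0,0,0],0.7],[[0,0.12,0],[0,0,0],0.7],[[0,0.12,0],[0,0,0],0.7],[[0,0.12,0],[0,0,0],0.7]]}}

```text
time: 35.08
eef_pos: [0.6511, -0.0439, 0.2053]
ee_rot: [-0.319, -0.63, 0.631, 0.321]
force: [0.6, 0.8, -0.8]
finger_gap: 0.7
```

Request:
{"op": "send_rows", "data": {"commands": [[[0,0.12,0],[0,0,0],0.7],[[0,0.12,0],[0,0,0],0.7],[[0,0,0],[0,0,0],0.7],[[0,0,0],[0,0,0],0.7],[[0,0,0],[0,0,0],0.7]]}}

```text
time: 35.5
eef_pos: [0.6516, -0.0439, 0.2061]
ee_rot: [-0.39, -0.589, 0.59, 0.391]
force: [-0.3, -0.4, -0.7]
finger_gap: 0.701
```

```bash
python3 - <<'E'
from m import *
from ik import *
st();dl([.656,-.0427,.12],tool_down(np.radians(21.5)-np.pi))
f=grab('wrist','w14.png');np.save('W14.npy',cloud(f));grab('top','t14.png');grab('side','s14.png')
E
```

```text
t 35.5 pos [ 0.6516 -0.0439  0.2061] R [[-0.39, -0.001, -0.921], [0.921, -0.0, -0.39], [0.0, -1.0, 0.001]] F [-0.3 -0.4 -0.7] gap 0.701 q [ 0.18   0.444  0.059 -0.    -1.188  0.221]
shift [-0.0006  0.0861 -0.0047]
turn [-0.0012  0.0253  0.0004]
```

View pics/w14.png

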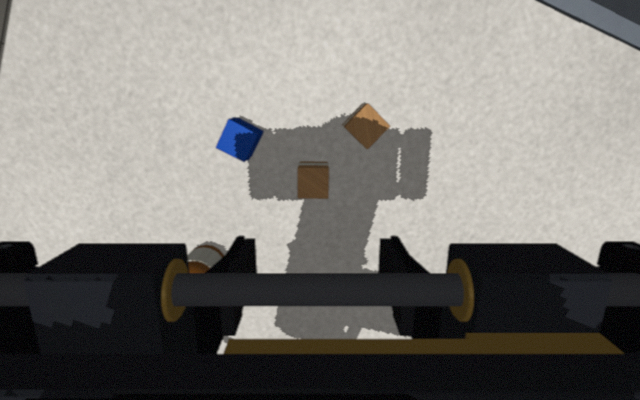

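View pics/s14.png

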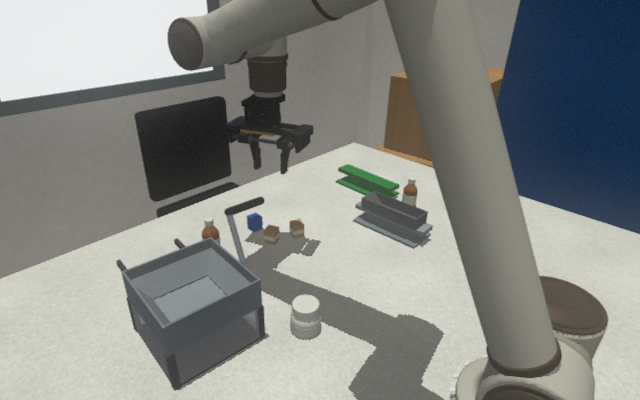

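```bash
python3 - <<'E'
from m import *
W=np.load('W14.npy')
for n,a in dict(c0=(292,334,155,205,.034,.05),c1=(340,395,98,155,.034,.05)).items():
    P=zone(W,*a);print(n,rect(P),len(P))
E
```

```text
c0 (array([654.2, -42.2]), array([29.3, 30.4]), 21.82) 992
c1 (array([ 629.4, -110.3]), array([29.6, 30. ]), 69.3) 1125
```

Request:
{"op": "send_rows", "data": {"commands": [[[0,0.02,0],[0,0.04,-0.0037],0.7],[[0,0,0],[0,0.04,0],0.7],[[0,0,0],[0,0.04,0],0.7],[[0,0,0],[0,0.03,0],0.7],[[0,0,0],[0,0,0],0.7]]}}

```text
time: 36.07
eef_pos: [0.6498, -0.0429, 0.0491]
ee_rot: [-0.393, -0.582, 0.588, 0.402]
force: [-0.7, 0.4, -1.4]
finger_gap: 0.702
```

Request:
{"op": "send_rows", "data": {"commands": [[[0,0,0],[0,0.025,0],0.7],[[0,0,0],[0,0.014,0],0.7],[[0,0,0],[0,0.004,0],0.7],[[0,0,0],[0,0,0],0.7],[[0,0,0],[0,0,0],0.7]]}}

```text
time: 36.48
eef_pos: [0.6567, -0.0424, 0.0157]
ee_rot: [0.398, 0.586, -0.585, -0.396]
force: [0.3, 0.1, 0.5]
finger_gap: 0.697
```

Request:
{"op": "send_rows", "data": {"commands": [[[0,0,0],[0,0,0],0.5],[[0,0,0],[0,0,0],0.4],[[0,0,0],[0,0,0],0.3],[[0,0,0],[0,0,0],0.2],[[0,0,0],[0,0,0],0.2]], "squeeze": 20}}

```text
time: 36.9
eef_pos: [0.6554, -0.0425, 0.0142]
ee_rot: [0.397, 0.585, -0.585, -0.397]
force: [0.0, 0.5, -0.9]
finger_gap: 0.409
```

Request:
{"op": "send_rows", "data": {"commands": [[[0,0,0],[0,0,0],0.2],[[0,0,0],[0,0,0],0.2],[[0,0,0],[0,0,0],0.2],[[0,0,0],[0,0,0],0.2],[[0,0,0],[0,0,0],0.2]]}}

```text
time: 37.32
eef_pos: [0.6553, -0.0425, 0.014]
ee_rot: [0.397, 0.585, -0.585, -0.397]
force: [-1.0, -0.3, 1.4]
finger_gap: 0.338
```

Request:
{"op": "send_rows", "data": {"commands": [[[0,0,0],[0,-0.02,0],0.2],[[0,0,0],[0,-0.04,0],0.2],[[0,0,0],[0,-0.04,0],0.2],[[0,0,0],[0,-0.04,0],0.2],[[0,0,0],[0,-0.03,0],0.2]]}}

```text
time: 37.73
eef_pos: [0.6561, -0.0426, 0.1873]
ee_rot: [0.398, 0.586, -0.584, -0.396]
force: [0.6, 0.4, 0.2]
finger_gap: 0.343
```

Request:
{"op": "send_rows", "data": {"commands": [[[0,0,0],[-0.0175,0,0.0316],0.2],[[0,0,0],[-0.0175,0,0.0316],0.2],[[0,0,0],[-0.0175,0,0.0316],0.2],[[0,0,0],[-0.0175,0,0.0316],0.2],[[0,0,0],[-0.0175,0,0.0316],0.2]]}}

```text
time: 38.15
eef_pos: [0.5392, -0.1831, 0.1834]
ee_rot: [-0.397, -0.585, 0.585, 0.397]
force: [0.2, 0.3, -0.3]
finger_gap: 0.347
```

Request:
{"op": "send_rows", "data": {"commands": [[[0,0,0],[-0.0175,0,0.0316],0.2],[[0,0,0],[-0.0175,0,0.0316],0.2],[[0,0,0],[-0.0175,0,0.0316],0.2],[[0,0,0],[-0.0175,0,0.0316],0.2],[[0,0,0],[-0.0175,0,0.0316],0.2]]}}

```text
time: 38.57
eef_pos: [0.4246, -0.3227, 0.1835]
ee_rot: [0.397, 0.585, -0.585, -0.397]
force: [0.2, -0.7, -0.5]
finger_gap: 0.343
```

Request:
{"op": "send_rows", "data": {"commands": [[[0,0.09,0],[0,0,0],0.2],[[0,0.09,0],[0,0,0],0.2],[[0,0.09,0],[0,0,0],0.2],[[0,0.09,0],[0,0,0],0.2],[[0,0,0],[0,0,0],0.2]]}}

```text
time: 38.98
eef_pos: [0.4258, -0.3218, 0.1834]
ee_rot: [-0.496, -0.504, 0.504, 0.496]
force: [-0.1, 0.2, -1.5]
finger_gap: 0.345
```

```bash
python3 - <<'E'
from m import *
from ik import *
st();dl([.4262,-.3221,.062],tool_down(-np.pi+.015))
f=grab('wrist','w15.png');
E
```

```text
t 38.98 pos [ 0.4258 -0.3218  0.1834] R [[-0.016, -0.0, -1.0], [1.0, 0.0, -0.016], [0.0, -1.0, 0.0]] F [-0.1  0.2 -1.5] gap 0.345 q [-0.343  0.264 -0.274 -0.    -1.034  0.359]
shift [-0.0003  0.1214 -0.0005]
turn [-0.0005  0.0008  0.0005]
```

View pics/w15.png

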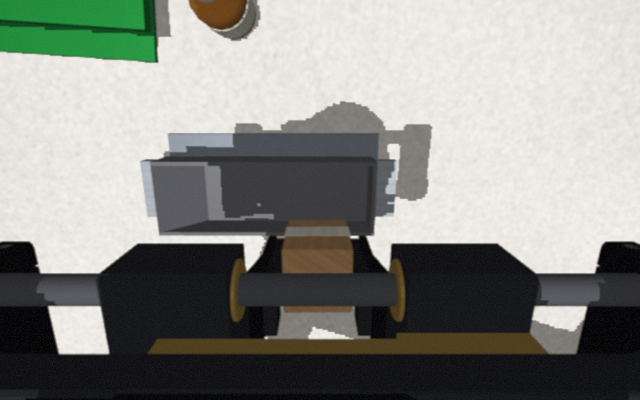

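Request:
{"op": "send_rows", "data": {"commands": [[[0,0,0],[0,0.03,0],0.2],[[0,0,0],[0,0.03,0],0.2],[[0,0,0],[0,0.03,0],0.2],[[0,0,0],[0,0.02,0],0.2],[[0,0,0],[0,0.006,0],0.2]]}}

```text
time: 39.45
eef_pos: [0.4237, -0.3205, 0.0641]
ee_rot: [-0.493, -0.504, 0.506, 0.498]
force: [-0.1, 0.7, 0.1]
finger_gap: 0.345
```

Request:
{"op": "send_rows", "data": {"commands": [[[0,0,0],[0,0.001,0],0.2],[[0,0,0],[0,0.001,0],0.2],[[0,0,0],[0,0.001,0],0.2],[[0,0,0],[0,0,0],0.2],[[0,0,0],[0,0,0],0.2]]}}

```text
time: 39.87
eef_pos: [0.4269, -0.3221, 0.066]
ee_rot: [0.496, 0.505, -0.504, -0.495]
force: [0.1, 0.2, -0.8]
finger_gap: 0.339
```

Request:
{"op": "send_rows", "data": {"commands": [[[0,0,0],[0,0.001,0],0.2],[[0,0,0],[0,0.001,0],0.2],[[0,0,0],[0,0.001,0],0.2],[[0,0,0],[0,0,0],0.2],[[0,0,0],[0,0,0],0.2]]}}

```text
time: 40.28
eef_pos: [0.4263, -0.3219, 0.062]
ee_rot: [0.496, 0.505, -0.505, -0.495]
force: [0.4, 0.4, -0.2]
finger_gap: 0.344
```

```bash
python3 -c "
from h import *
st()"
```

```text
t 40.28 pos [ 0.4263 -0.3219  0.062 ] R [[-0.018, 0.0, -1.0], [1.0, -0.0, -0.018], [-0.0, -1.0, -0.0]] F [ 0.4  0.4 -0.2] gap 0.344 q [-0.343  0.408 -0.42   0.    -0.743  0.361]
```

Request:
{"op": "send_rows", "data": {"commands": [[[0,0,0],[0,0.001,0],0.2],[[0,0,0],[0,0,0],0.2],[[0,0,0],[0,0,0],0.38],[[0,0,0],[0,0,0],0.42],[[0,0,0],[0,0,0],0.45]]}}

```text
time: 40.7
eef_pos: [0.426, -0.3218, 0.0605]
ee_rot: [-0.495, -0.504, 0.504, 0.496]
force: [-0.1, 0.1, 0.2]
finger_gap: 0.42
```

Request:
{"op": "send_rows", "data": {"commands": [[[0,0,0],[0,0,0],0.45],[[0,0,0],[0,0,0],0.45],[[0,0,0],[0,-0.01,0],0.45],[[0,0,0],[0,-0.02,0],0.45],[[0,0,0],[0,-0.03,0],0.45]]}}

```text
time: 41.12
eef_pos: [0.4244, -0.321, 0.1196]
ee_rot: [-0.494, -0.504, 0.505, 0.498]
force: [0.8, -1.1, -0.4]
finger_gap: 0.45
```

Request:
{"op": "send_rows", "data": {"commands": [[[0,0,0],[0,-0.04,0],0.7],[[0,0,0],[0,-0.04,0],0.7],[[0,0,0],[0,-0.03,0],0.7],[[0,0,0],[0,0,0],0.7],[[0,0,0],[0,0,0],0.7]]}}

```text
time: 41.53
eef_pos: [0.427, -0.3221, 0.2336]
ee_rot: [0.497, 0.505, -0.504, -0.494]
force: [-0.2, -0.1, -0.1]
finger_gap: 0.681
```

```bash
python3 - <<'E'
from m import *
from ik import *
st();f=grab('wrist','w16.png');grab('side','s16.png');f=grab('top');W=cloud(f)
P=zone(W,315,350,165,200,.03,.05);print(rect(P),len(P),np.round(P.mean(0),4))
dl([.630,-.1105,.21],tool_down(np.radians(70.5-270)))
E
```

```text
t 41.53 pos [ 0.427  -0.3221  0.2336] R [[-0.018, 0.005, -1.0], [1.0, -0.002, -0.018], [-0.002, -1.0, -0.005]] F [-0.2 -0.1 -0.1] gap 0.681 q [-0.343  0.22  -0.199 -0.    -1.146  0.361]
(array([ 631.3, -110.7]), array([29.9, 31. ]), 69.38) 118 [ 0.6303 -0.1107  0.0398]
shift [ 0.2071  0.0194 -0.2085]
turn [-0.0025  0.3581  0.001 ]
```

View pics/w16.png

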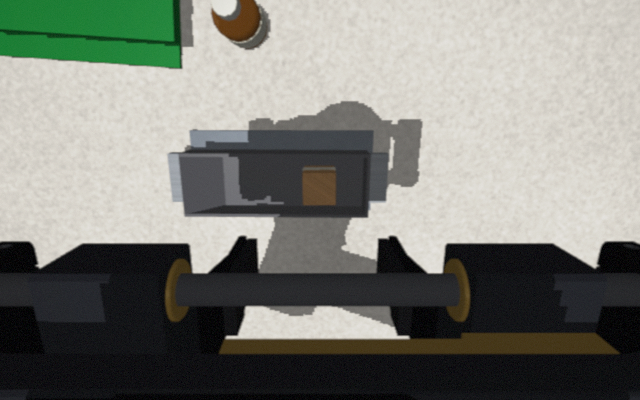

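View pics/s16.png

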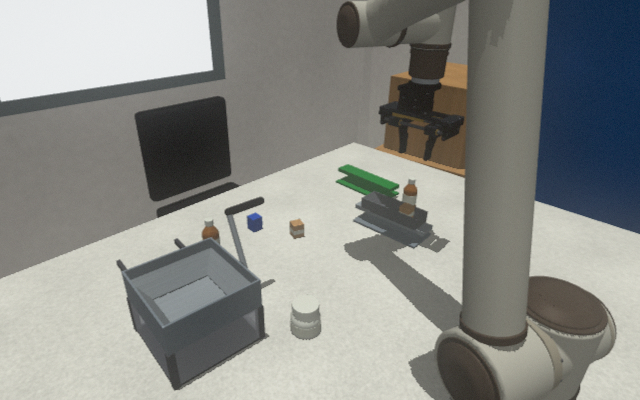

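Request:
{"op": "send_rows", "data": {"commands": [[[0,0,0],[0.026,0.0024,-0.026],0.7],[[0,0,0],[0.026,0.0024,-0.026],0.7],[[0,0,0],[0.026,0.0024,-0.026],0.7],[[0,0,0],[0.026,0.0024,-0.026],0.7],[[0,0,0],[0.026,0.0024,-0.026],0.7]]}}

```text
time: 42.1
eef_pos: [0.5539, -0.1881, 0.2169]
ee_rot: [-0.495, -0.504, 0.505, 0.497]
force: [0.2, -0.1, 0.2]
finger_gap: 0.701
```

Request:
{"op": "send_rows", "data": {"commands": [[[0,0,0],[0.026,0.0024,-0.026],0.7],[[0,0,0],[0.026,0.0024,-0.026],0.7],[[0,0,0],[0.025,0.0024,-0.026],0.7],[[0,0.12,0],[0,0,0],0.7],[[0,0.12,0],[0,0,0],0.7]]}}

```text
time: 42.52
eef_pos: [0.6307, -0.1091, 0.2082]
ee_rot: [-0.552, -0.439, 0.442, 0.554]
force: [-0.7, 0.2, 0.7]
finger_gap: 0.702
```

Request:
{"op": "send_rows", "data": {"commands": [[[0,0.12,0],[0,0,0],0.7],[[0,0.018,0],[0,0,0],0.7],[[0,0,0],[0,0,0],0.7],[[0,0,0],[0,0,0],0.7],[[0,0,0],[0,0,0],0.7]]}}

```text
time: 42.93
eef_pos: [0.6301, -0.1113, 0.2111]
ee_rot: [-0.581, -0.403, 0.403, 0.581]
force: [-1.4, 0.0, -0.7]
finger_gap: 0.698
```

```bash
python3 - <<'E'
from m import *
from ik import *
st();f=grab('wrist','w17.png');W=cloud(f)
P=zone(W,270,370,130,240,.034,.05);print(rect(P),len(P))
dl([.630,-.1105,.014],tool_down(np.radians(69.35-270)))
f=grab('top','t17.png');W=cloud(f)
P=zone(W,380,425,190,290,.065,.0825);print('tub',rect(P))
P=zone(W,380,425,190,290,.083,.1);print('c0',rect(P))
E
```

```text
t 42.93 pos [ 0.6301 -0.1113  0.2111] R [[0.351, -0.001, -0.936], [0.936, -0.0, 0.351], [-0.0, -1.0, 0.001]] F [-1.4  0.  -0.7] gap 0.698 q [ 0.078  0.418  0.031 -0.    -1.184 -0.436]
(array([ 628.7, -110. ]), array([30. , 29.2]), 69.17) 961
shift [0.0007 0.1973 0.0004]
turn [-0.0005  0.0014 -0.0002]
tub (array([ 468.4, -321.5]), array([174.1,  61.5]), 0.85)
c0 (array([ 483.9, -327.2]), array([141.5,  45. ]), 2.27)
```

View pics/w17.png

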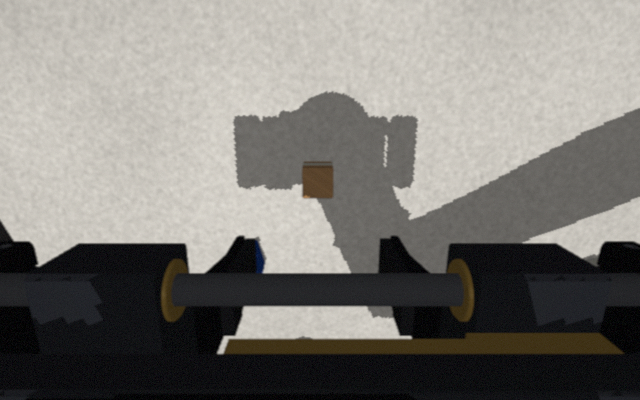

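View pics/t17.png

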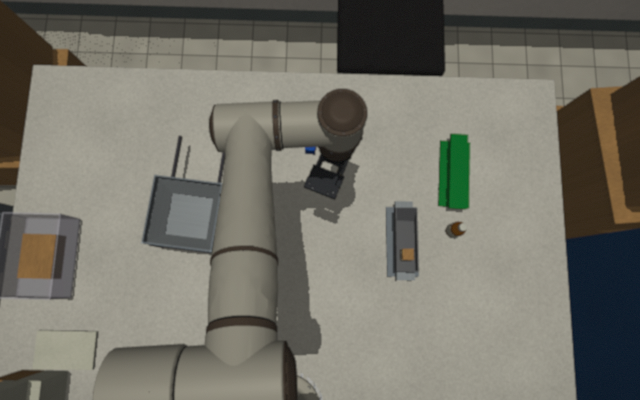

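Request:
{"op": "send_rows", "data": {"commands": [[[0,0,0],[0,0.04,0],0.7],[[0,0,0],[0,0.04,0],0.7],[[0,0,0],[0,0.04,0],0.7],[[0,0,0],[0,0.03,0],0.7],[[0,0,0],[0,0.005,0],0.7]]}}

```text
time: 43.45
eef_pos: [0.6258, -0.1111, 0.0503]
ee_rot: [-0.579, -0.399, 0.405, 0.584]
force: [-1.3, -0.6, -1.0]
finger_gap: 0.698
```

Request:
{"op": "send_rows", "data": {"commands": [[[0,0,0],[0,0.025,0],0.7],[[0,0,0],[0,0.013,0],0.7],[[0,0,0],[0,0.004,0],0.7],[[0,0,0],[0,0,0],0.6],[[0,0,0],[0,0,0],0.5]]}}

```text
time: 43.87
eef_pos: [0.6317, -0.1112, 0.0163]
ee_rot: [0.582, 0.403, -0.402, -0.581]
force: [0.1, 0.8, -0.3]
finger_gap: 0.619
```

Request:
{"op": "send_rows", "data": {"commands": [[[0,0,0],[0,0,0],0.4],[[0,0,0],[0,0,0],0.3],[[0,0,0],[0,0,0],0.2],[[0,0,0],[0,0,0],0.2],[[0,0,0],[0,0,0],0.2]]}}

```text
time: 44.28
eef_pos: [0.6308, -0.1111, 0.0155]
ee_rot: [0.582, 0.403, -0.402, -0.581]
force: [-1.6, 0.7, 3.6]
finger_gap: 0.344
```

Request:
{"op": "send_rows", "data": {"commands": [[[0,0,0],[0,0,0],0.2],[[0,0,0],[0,0,0],0.2],[[0,0,0],[0,0,0],0.2],[[0,0,0],[0,0,0],0.2],[[0,0,0],[0,0,0],0.2]]}}

```text
time: 44.7
eef_pos: [0.6308, -0.1111, 0.0155]
ee_rot: [0.582, 0.403, -0.402, -0.581]
force: [-1.3, 1.1, 5.5]
finger_gap: 0.343
```

```bash
python3 - <<'E'
from m import *
from ik import *
st();dl([.491,-.321,.014],tool_down(-np.pi+.015))
E
```

```text
t 44.7 pos [ 0.6308 -0.1111  0.0155] R [[0.352, 0.001, -0.936], [0.936, -0.0, 0.352], [0.0, -1.0, -0.001]] F [-1.3  1.1  5.5] gap 0.343 q [ 0.078  0.612 -0.183  0.    -0.775 -0.438]
shift [-0.2457  0.0014  0.057 ]
turn [ 0.0009 -0.3746 -0.    ]
```

Request:
{"op": "send_rows", "data": {"commands": [[[0,0,0],[0,-0.02,0],0.2],[[0,0,0],[0,-0.04,0],0.2],[[0,0,0],[0,-0.04,0],0.2],[[0,0,0],[0,-0.04,0],0.2],[[0,0,0],[0,-0.03,0],0.2]]}}

```text
time: 45.12
eef_pos: [0.6311, -0.1112, 0.1879]
ee_rot: [0.582, 0.403, -0.402, -0.581]
force: [0.2, 0.6, -0.8]
finger_gap: 0.348
```

Request:
{"op": "send_rows", "data": {"commands": [[[0,0,0],[-0.02,0,0.005],0.2],[[0,0,0],[-0.035,0,0.008],0.2],[[0,0,0],[-0.035,0,0.008],0.2],[[0,0,0],[-0.035,0,0.008],0.2],[[0,0,0],[-0.035,0,0.008],0.2]]}}

```text
time: 45.53
eef_pos: [0.5381, -0.2486, 0.184]
ee_rot: [-0.581, -0.402, 0.403, 0.582]
force: [0.7, -0.6, -0.6]
finger_gap: 0.342
```

Request:
{"op": "send_rows", "data": {"commands": [[[0,0,0],[-0.035,0,0.008],0.2],[[0,0,0],[-0.035,0,0.008],0.2],[[0,0,0],[-0.0155,0,0.004],0.2],[[0,-0.1,0],[0,0,0],0.2],[[0,-0.1,0],[0,0,0],0.2]]}}

```text
time: 45.95
eef_pos: [0.4892, -0.3219, 0.1838]
ee_rot: [-0.538, -0.459, 0.459, 0.538]
force: [0.6, 0.4, -1.2]
finger_gap: 0.343
```

Request:
{"op": "send_rows", "data": {"commands": [[[0,-0.1,0],[0,0,0],0.2],[[0,-0.075,0],[0,0,0],0.2],[[0,0,0],[0,0,0],0.2],[[0,0,0],[0,0,0],0.2],[[0,0,0],[0,0,0],0.2]]}}

```text
time: 46.37
eef_pos: [0.4904, -0.3206, 0.1842]
ee_rot: [-0.496, -0.503, 0.503, 0.497]
force: [0.4, -0.4, -0.3]
finger_gap: 0.341
```

```bash
python3 - <<'E'
from m import *
from ik import *
st();dl([.4902,-.3212,.0635],tool_down(-np.pi+.015));grab('wrist','w18.png')
E
```

```text
t 46.37 pos [ 0.4904 -0.3206  0.1842] R [[-0.013, -0.001, -1.0], [1.0, 0.0, -0.013], [0.0, -1.0, 0.001]] F [ 0.4 -0.4 -0.3] gap 0.341 q [-0.303  0.349 -0.147 -0.    -1.075  0.316]
shift [-0.0006  0.1207  0.0002]
turn [-0.0006 -0.0017  0.0004]
```

View pics/w18.png

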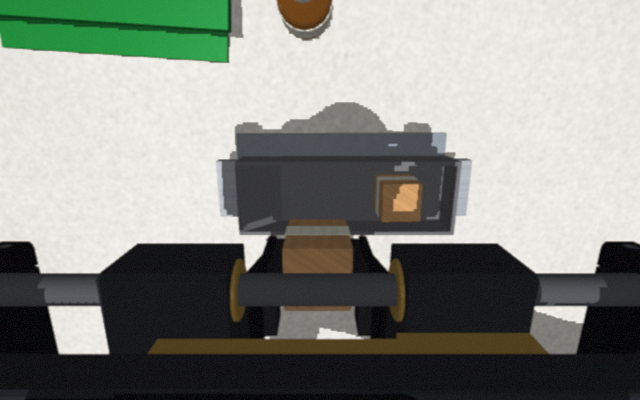

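Request:
{"op": "send_rows", "data": {"commands": [[[0,0,0],[0,0.03,0],0.2],[[0,0,0],[0,0.03,0],0.2],[[0,0,0],[0,0.03,0],0.2],[[0,0,0],[0,0.02,0],0.2],[[0,0,0],[0,0.006,0],0.2]]}}

```text
time: 46.83
eef_pos: [0.4881, -0.3197, 0.0647]
ee_rot: [-0.494, -0.502, 0.504, 0.499]
force: [0.0, -0.4, -0.8]
finger_gap: 0.343
```

Request:
{"op": "send_rows", "data": {"commands": [[[0,0,0],[0,0.001,0],0.2],[[0,0,0],[0,0.001,0],0.2],[[0,0,0],[0,0.001,0],0.2],[[0,0,0],[0,0.001,0],0.2],[[0,0,0],[0,0,0],0.2]]}}

```text
time: 47.25
eef_pos: [0.4912, -0.321, 0.0657]
ee_rot: [0.497, 0.504, -0.503, -0.496]
force: [-0.9, -0.5, 0.0]
finger_gap: 0.345
```

Request:
{"op": "send_rows", "data": {"commands": [[[0,0,0],[0,0,0],0.2],[[0,0,0],[0,0,0],0.2],[[0,0,0],[0,0,0],0.2],[[0,0,0],[0,0,0],0.2],[[0,0,0],[0,0,0],0.2]]}}

```text
time: 47.67
eef_pos: [0.4906, -0.3208, 0.0647]
ee_rot: [0.496, 0.504, -0.504, -0.496]
force: [0.1, -0.4, -0.5]
finger_gap: 0.342
```

Contact expected at about z = 0.0635; 1 mm more, then release.

Request:
{"op": "send_rows", "data": {"commands": [[[0,0,0],[0,0.0007,0],0.2],[[0,0,0],[0,0.0007,0],0.2],[[0,0,0],[0,0,0],0.2],[[0,0,0],[0,0,0],0.2],[[0,0,0],[0,0,0],0.2]]}}

```text
time: 48.08
eef_pos: [0.4906, -0.3208, 0.0634]
ee_rot: [0.496, 0.504, -0.504, -0.496]
force: [0.0, 0.5, 3.7]
finger_gap: 0.344
```

Request:
{"op": "send_rows", "data": {"commands": [[[0,0,0],[0,0,0],0.37],[[0,0,0],[0,0,0],0.4],[[0,0,0],[0,0,0],0.43],[[0,0,0],[0,0,0],0.45],[[0,0,0],[0,0,0],0.45]]}}

```text
time: 48.5
eef_pos: [0.4905, -0.3207, 0.063]
ee_rot: [-0.496, -0.504, 0.504, 0.496]
force: [0.1, -0.7, 0.1]
finger_gap: 0.442
```

Request:
{"op": "send_rows", "data": {"commands": [[[0,0,0],[0,-0.005,0],0.45],[[0,0,0],[0,-0.015,0],0.45],[[0,0,0],[0,-0.03,0],0.45],[[0,0,0],[0,-0.04,0],0.45],[[0,0,0],[0,-0.04,0],0.45]]}}

```text
time: 48.92
eef_pos: [0.4898, -0.3206, 0.1942]
ee_rot: [-0.496, -0.503, 0.504, 0.497]
force: [1.2, -0.1, -0.3]
finger_gap: 0.449
```

Request:
{"op": "send_rows", "data": {"commands": [[[0,0,0],[0.038,-0.01,0],0.45],[[0,0,0],[0.038,-0.01,0],0.45],[[0,0,0],[0.038,-0.01,0],0.45],[[0,0,0],[0.038,0,0],0.45],[[0,0,0],[0.038,0,0],0.45]]}}

```text
time: 49.33
eef_pos: [0.4877, -0.1293, 0.2246]
ee_rot: [0.497, 0.504, -0.503, -0.496]
force: [1.4, 0.9, -0.0]
finger_gap: 0.454
```

Request:
{"op": "send_rows", "data": {"commands": [[[0,0,0],[0.038,0,0],0.45],[[0,0,0],[0.02,0,0],0.45],[[0,0,0],[0,0,0],0.45],[[0,0,0],[0,0,0],0.45],[[0,0,0],[0,0,0],0.45]]}}

```text
time: 49.75
eef_pos: [0.4869, -0.073, 0.2234]
ee_rot: [0.496, 0.504, -0.504, -0.496]
force: [0.1, -0.2, -0.5]
finger_gap: 0.45
```

```bash
python3 - <<'E'
from m import *
st();f=grab('top','t19.png');W=cloud(f);grab('side','s19.png')
im=cv2.imread('pics/t19.png');cv2.imwrite('pics/t19c.png',cv2.resize(im[185:295,360:480],None,fx=5,fy=5,interpolation=cv2.INTER_CUBIC))
P=zone(W,380,425,190,290,.07,.08);print('tub',rect(P),np.median(P[:,2]))
P=zone(W,380,425,190,290,.040,.05);print('ledge',rect(P))
hsv=cv2.cvtColor(f['frame'],cv2.COLOR_RGB2HSV)
m=((hsv[...,0]<22)&(hsv[...,1]>90)&(W[...,2]>.08)&(W[...,2]<.095)&(abs(W[...,1]+.32)<.05)).astype(np.uint8)
n,l=cv2.connectedComponents(m)
for i in range(1,n):
    if (l==i).sum()>15: print('carton',rect(W[l==i]),np.round(np.median(W[l==i][:,2]),4),(l==i).sum())
E
```

```text
t 49.75 pos [ 0.4869 -0.073   0.2234] R [[-0.015, 0.0, -1.0], [1.0, -0.0, -0.015], [-0.0, -1.0, -0.0]] F [ 0.1 -0.2 -0.5] gap 0.45 q [ 0.182  0.157 -0.307  0.    -1.107 -0.167]
tub (array([ 468.5, -321.2]), array([174.1,  61.7]), 1.01) 0.07585388597258913
ledge (array([ 469.1, -320.2]), array([218.,  58.]), 0.8)
carton (array([ 490.8, -319.9]), array([27.8, 29.1]), 1.79) 0.0889 120
carton (array([ 426.4, -321. ]), array([27. , 29.1]), 0.9) 0.0884 127
```

View pics/t19.png

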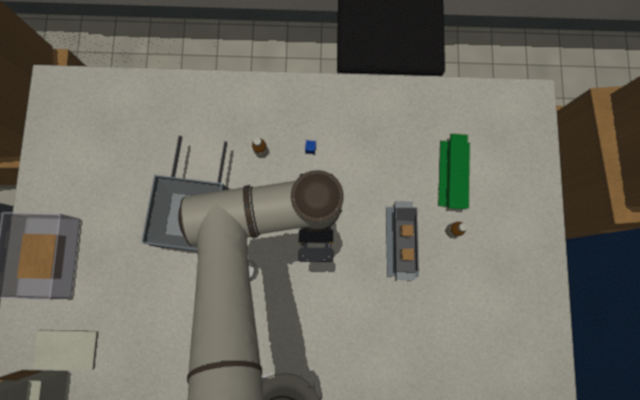

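View pics/t19c.png

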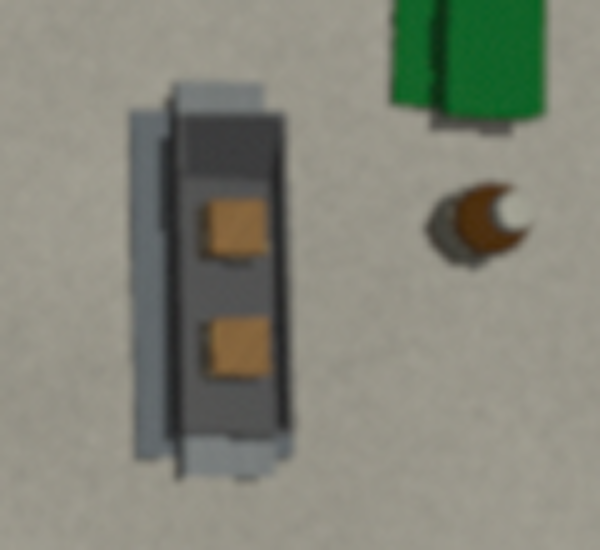

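View pics/s19.png

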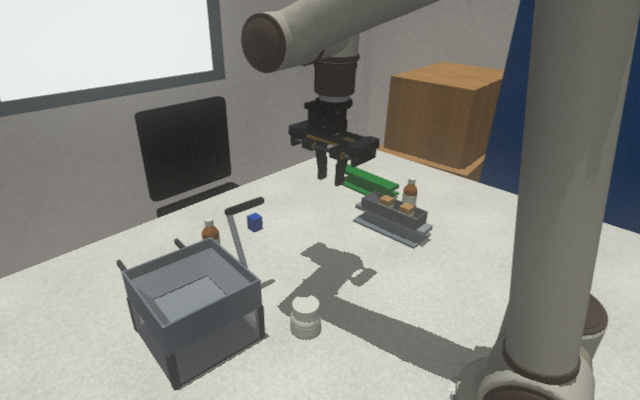

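```bash
python3 -c "
from h import *
print(arm.close_job())"
```

```text
the job is handed in; nothing more can be done
None
```

I finished the whole changeover and handed the job in at about 50 s of the 208 s allowed; no verdict is reported.

- **Vials:** I tipped the three old vials that were present into the hopper. With the lever pulled, two showed clearly on the bin floor at about 18 mm. The third was only partly visible at the same height, at the edge of the opening. The hopper was empty afterwards.
- **Lever:** I pulled it to about 1.10 rad, where rising force showed it at its stop. I eased it back over roughly 4 s and released it only once it read 0.00 rad.
- **Tub:** It stands upright and lengthways on the grey steel ledge, not the green look-alike. It is within about 1–1.5 mm of centre and aligned to within about 0.2°, which is at the limit of the camera calibration.
- **Cartons:** Both fresh cartons present stand side by side on the tub floor, about 64 mm apart centre to centre. Their tops measured 88–89 mm, as expected for standing on the floor. I saw neither carton get knocked.
- **Left alone:** The blue look-alike, both bottles and the jar were not touched and looked unmoved in the last side view.

None of my last checks failed. The only disagreement was that the wrist and top cameras differed by about 2 mm, so I used values between them for grasping.

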